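# Change the canisters on the laundry's dosing stand

## Task

Turn the dosing pump's red isolator fully off, and only then change canisters: for every fresh canister delivered on the timber board, lift the used-up canister of the same colour off the stand by its handle, set it down upright inside the grey spill tray, and stand the fresh one upright and squarely in the middle of its coloured bay, without dropping any. A used canister for which no fresh one came stays in its bay. When all are in place turn the isolator fully on again; never have a canister in the air while the pump is on, and leave the brush and spray bottle alone.

Things in the scene. Friction and masses are not known exactly. Their poses are not given: they have to be found in the camera images.
- isolator (a joint): red rotary isolator on the pump's top, turning about a vertical axis: 1.57 = on, 0 = off (stops at both ends), growing clockwise seen from above; a light friction holds it wherever it is left. Its grip is an upright bar 49 mm long, 14 mm wide, 32 mm high on a red disc of 26 mm radius, over a yellow round base plate
- isolator_grip (a point): point on the isolator's axis, 7 mm below the top of its grip bar and 17 mm above the red disc; turns with it, its x axis lies along the bar (at off the bar points along the pump's x, straight away from the robot; at on it lies across)
- pump: grey dosing pump, fixed (its hoses have been taken off already), a box 80 (x) x 100 (y) x 115 mm high; origin at the centre of its underside, yaw within 0.1 of straight ahead
- stand: low stainless dosing stand, fixed; deck 180 (x) x 420 (y) mm, its top 45 mm above the bench, reaching from x = -75 to +105 mm of its origin (on the bench); along the back edge (x = +100 mm) a 10 mm rail, 100 mm above the bench
- tray: grey plastic spill tray for empties, fixed; outside 180 (x) x 370 (y) mm, walls 5 mm thick and 22 mm high, floor 5 mm thick; origin at the centre of its underside. It stands to the left or the right of the pump
- board: low timber delivery board, fixed, 150 (x) x 366 (y) x 12 mm; origin at the centre of its underside; the fresh canisters stand on it, on the other side of the pump from the tray
- brush: clothes brush lying on the bench between pump and stand, 150 (x) x 48 x 40 mm high; leave alone; origin under its centre
- sprayer: clear spray bottle with white head, 72 mm wide, 214 mm high, past the left end of the stand; leave alone; origin under its centre
- bay_blue: the blue bay: a blue painted frame 116 (x) x 106 (y) mm, flat on the stand's deck; origin at its centre at deck height, 45 mm above the bench, axes as the stand's. The three bays stand side by side, 130 mm apart centre to centre, in any order
- old_blue: blue used-up canister (0.15 kg), at the start in its bay. White plastic with blue band and cap, 100 (x) x 90 (y) x 105 mm high; origin under its centre. Handle on top: bar along x, 14 mm wide, from 133 to 149 mm above the origin and x = -20 to 44 mm, 28 mm free below it; hangs level when held at x = 0. Cap at x = -35 mm
- new_blue: blue fresh full canister (0.9 kg), at the start on the timber board; None if none was delivered. White plastic with blue band and cap, 100 (x) x 90 (y) x 105 mm high; origin under its centre. Handle on top: bar along x, 14 mm wide, from 133 to 149 mm above the origin and x = -20 to 44 mm, 28 mm free below it; hangs level when held at x = 0. Cap at x = -35 mm
- bay_green: the green bay: a green painted frame 116 (x) x 106 (y) mm, flat on the stand's deck; origin at its centre at deck height, 45 mm above the bench, axes as the stand's. The three bays stand side by side, 130 mm apart centre to centre, in any order
- old_green: green used-up canister (0.15 kg), at the start in its bay. White plastic with green band and cap, 100 (x) x 90 (y) x 105 mm high; origin under its centre. Handle on top: bar along x, 14 mm wide, from 133 to 149 mm above the origin and x = -20 to 44 mm, 28 mm free below it; hangs level when held at x = 0. Cap at x = -35 mm
- new_green: green fresh full canister (0.9 kg), at the start on the timber board; None if none was delivered. White plastic with green band and cap, 100 (x) x 90 (y) x 105 mm high; origin under its centre. Handle on top: bar along x, 14 mm wide, from 133 to 149 mm above the origin and x = -20 to 44 mm, 28 mm free below it; hangs level when held at x = 0. Cap at x = -35 mm
- bay_yellow: the yellow bay: a yellow painted frame 116 (x) x 106 (y) mm, flat on the stand's deck; origin at its centre at deck height, 45 mm above the bench, axes as the stand's. The three bays stand side by side, 130 mm apart centre to centre, in any order
- old_yellow: yellow used-up canister (0.15 kg), at the start in its bay. White plastic with yellow band and cap, 100 (x) x 90 (y) x 105 mm high; origin under its centre. Handle on top: bar along x, 14 mm wide, from 133 to 149 mm above the origin and x = -20 to 44 mm, 28 mm free below it; hangs level when held at x = 0. Cap at x = -35 mm
- new_yellow: yellow fresh full canister (0.9 kg), at the start on the timber board; None if none was delivered. White plastic with yellow band and cap, 100 (x) x 90 (y) x 105 mm high; origin under its centre. Handle on top: bar along x, 14 mm wide, from 133 to 149 mm above the origin and x = -20 to 44 mm, 28 mm free below it; hangs level when held at x = 0. Cap at x = -35 mm
Things that resemble listed ones, but are neither listed nor needed, are in the scene too. What is shaped like the new_yellow but turquoise is not meant. Leave any orange look-alike of the old_blue alone.

How it is judged (in metres and radians):
On the way, in this order (a step that is already met when the one before it is completed fails the run):
1. the isolator is turned off (value of joint isolator below 0.2 rad), for 0.2 s.
2. with the pump off, every delivered fresh canister stands in its bay and the used one of its colour in the tray (value of joint isolator below 0.6 rad and horizontal distance between new_blue and bay_blue below 0.025 m and z of new_blue in the frame of bay_blue between -0.008 and 0.01 m and angle between each of new_blue, new_green, new_yellow's own z axis and vertical below 0.08 rad and angle between the x axis of new_blue and the x axis of bay_blue, either way round below 0.26 rad and ((horizontal distance between old_blue and bay_blue below 0.03 m and z of old_blue in the frame of bay_blue between -0.008 and 0.01 m and angle between old_blue's own z axis and vertical below 0.08 rad and angle between the x axis of old_blue and the x axis of bay_blue, either way round below 0.26 rad) or (x of old_blue in the frame of tray between -0.04 and 0.04 m and y of old_blue in the frame of tray between -0.17 and 0.17 m and z of old_blue in the frame of tray between -0.002 and 0.014 m and angle between old_blue's own z axis and vertical below 0.08 rad)) and (horizontal distance between old_blue and bay_blue below 0.03 m or horizontal distance between new_blue and bay_blue below 0.025 m) and horizontal distance between new_green and bay_green below 0.025 m and z of new_green in the frame of bay_green between -0.008 and 0.01 m and angle between the x axis of new_green and the x axis of bay_green, either way round below 0.26 rad and ((horizontal distance between old_green and bay_green below 0.03 m and z of old_green in the frame of bay_green between -0.008 and 0.01 m and angle between old_green's own z axis and vertical below 0.08 rad and angle between the x axis of old_green and the x axis of bay_green, either way round below 0.26 rad) or (x of old_green in the frame of tray between -0.04 and 0.04 m and y of old_green in the frame of tray between -0.17 and 0.17 m and z of old_green in the frame of tray between -0.002 and 0.014 m and angle between old_green's own z axis and vertical below 0.08 rad)) and (horizontal distance between old_green and bay_green below 0.03 m or horizontal distance between new_green and bay_green below 0.025 m) and horizontal distance between new_yellow and bay_yellow below 0.025 m and z of new_yellow in the frame of bay_yellow between -0.008 and 0.01 m and angle between the x axis of new_yellow and the x axis of bay_yellow, either way round below 0.26 rad and ((horizontal distance between old_yellow and bay_yellow below 0.03 m and z of old_yellow in the frame of bay_yellow between -0.008 and 0.01 m and angle between old_yellow's own z axis and vertical below 0.08 rad and angle between the x axis of old_yellow and the x axis of bay_yellow, either way round below 0.26 rad) or (x of old_yellow in the frame of tray between -0.04 and 0.04 m and y of old_yellow in the frame of tray between -0.17 and 0.17 m and z of old_yellow in the frame of tray between -0.002 and 0.014 m and angle between old_yellow's own z axis and vertical below 0.08 rad)) and (horizontal distance between old_yellow and bay_yellow below 0.03 m or horizontal distance between new_yellow and bay_yellow below 0.025 m)), for 0.2 s.
3. the isolator is turned on again (value of joint isolator above 1.4 rad), for 0.2 s.
At the end, for the whole second after the job is handed in: Isolator on (above 1.4). Each fresh canister upright on the deck, within 25 mm of its colour's bay centre and 0.26 rad of square; the used one of that colour upright on the tray's floor. A used one with no fresh canister stands within 30 mm of its own bay's centre. All at rest (value of joint isolator above 1.4 rad and horizontal distance between new_blue and bay_blue below 0.025 m and z of new_blue in the frame of bay_blue between -0.008 and 0.01 m and angle between each of new_blue, new_green, new_yellow's own z axis and vertical below 0.08 rad and angle between the x axis of new_blue and the x axis of bay_blue, either way round below 0.26 rad and ((horizontal distance between old_blue and bay_blue below 0.03 m and z of old_blue in the frame of bay_blue between -0.008 and 0.01 m and angle between old_blue's own z axis and vertical below 0.08 rad and angle between the x axis of old_blue and the x axis of bay_blue, either way round below 0.26 rad) or (x of old_blue in the frame of tray between -0.04 and 0.04 m and y of old_blue in the frame of tray between -0.17 and 0.17 m and z of old_blue in the frame of tray between -0.002 and 0.014 m and angle between old_blue's own z axis and vertical below 0.08 rad)) and (horizontal distance between old_blue and bay_blue below 0.03 m or horizontal distance between new_blue and bay_blue below 0.025 m) and horizontal distance between new_green and bay_green below 0.025 m and z of new_green in the frame of bay_green between -0.008 and 0.01 m and angle between the x axis of new_green and the x axis of bay_green, either way round below 0.26 rad and ((horizontal distance between old_green and bay_green below 0.03 m and z of old_green in the frame of bay_green between -0.008 and 0.01 m and angle between old_green's own z axis and vertical below 0.08 rad and angle between the x axis of old_green and the x axis of bay_green, either way round below 0.26 rad) or (x of old_green in the frame of tray between -0.04 and 0.04 m and y of old_green in the frame of tray between -0.17 and 0.17 m and z of old_green in the frame of tray between -0.002 and 0.014 m and angle between old_green's own z axis and vertical below 0.08 rad)) and (horizontal distance between old_green and bay_green below 0.03 m or horizontal distance between new_green and bay_green below 0.025 m) and horizontal distance between new_yellow and bay_yellow below 0.025 m and z of new_yellow in the frame of bay_yellow between -0.008 and 0.01 m and angle between the x axis of new_yellow and the x axis of bay_yellow, either way round below 0.26 rad and ((horizontal distance between old_yellow and bay_yellow below 0.03 m and z of old_yellow in the frame of bay_yellow between -0.008 and 0.01 m and angle between old_yellow's own z axis and vertical below 0.08 rad and angle between the x axis of old_yellow and the x axis of bay_yellow, either way round below 0.26 rad) or (x of old_yellow in the frame of tray between -0.04 and 0.04 m and y of old_yellow in the frame of tray between -0.17 and 0.17 m and z of old_yellow in the frame of tray between -0.002 and 0.014 m and angle between old_yellow's own z axis and vertical below 0.08 rad)) and (horizontal distance between old_yellow and bay_yellow below 0.03 m or horizontal distance between new_yellow and bay_yellow below 0.025 m) and linear speed of each of old_blue, old_green, old_yellow, new_blue, new_green, new_yellow below 0.03 m/s); the robot touches nothing.
It fails at once if a canister is lifted (its underside more than 85 mm above the bench) while the isolator is on (above 0.8 rad) (value of joint isolator above 0.8 rad and height (world z) of any of old_blue, old_green, old_yellow, new_blue, new_green, new_yellow above 0.085 m).
It fails at once if a canister is dropped or slammed onto the stand or into the tray (contact above 100 N) (contact force between any of old_blue, old_green, old_yellow, new_blue, new_green, new_yellow and stand above 100 N or contact force between any of old_blue, old_green, old_yellow, new_blue, new_green, new_yellow and tray above 100 N).
It fails at once if the brush or spray bottle is moved more than 40 mm (distance of any of brush, sprayer from where it was at the start of the episode above 0.04 m).
Of new_blue, new_green, new_yellow only 2 to 3 are there at a start; the rules pass over those that are not, and their reading is None.
At some moment in a run one of new_blue, new_green, new_yellow may be knocked a few centimetres aside while the robot is not near it.
It also fails if it takes over 210 s, if anything falls off the work surface, if the arm or the gripper's body presses on something with over 40 N, if the wrist force passes 120 N, or if a joint passes its speed limit or range.

## Robot

A 7-joint arm with a two-finger parallel gripper is mounted at the origin on the work surface. World frame = base frame: x ahead of the robot, y to its left, z up, the work surface at z = 0. Lengths are in mm, angles in rad, forces in N, time in s.
With the tool pointing down it reaches from about 400 to 875 mm from the base axis. Payload 4.4 kg.
Tool frame: the origin (TCP) lies at the very end of the fingers, on their centre line; the grasp point (between the pads) lies 19 mm behind it; z points along the fingers, x is the direction in which the jaws open and shut, and the axes are right-handed (so a half turn about z gives the same grasp; the last joint's range is limited). The gripper opens to 85 mm and grips with 20 to 120 N. Pads are 22 mm wide; open, the fingers measure 114 mm over their backs; the gripper's body (76 mm by 85 mm) begins 54 mm behind the grasp point. The pads swing forward as they close: fully open they stand 13 mm farther back than shut.
Start: joints at [-1.239, 0.628, 0.038, 1.517, -0.027, 0.996, -0.02], TCP at [251.782, 599.269, 231.313] pointing down, gripper open.
Joint ranges: [-3.06, 3.06], [-0.37, 2.12], [-1.25, 1.32], [0.18, 2.47], [-1.1, 4.24], [0.23, 1.98], [-2.94, 2.94]. Speed limits (rad/s): [2.57, 2.57, 3.14, 3.14, 3.14, 3.14, 3.14].

## Interface

Orientations are given as [roll, pitch, yaw] about the fixed x, y, z axes, in that order (R = Rz(yaw) Ry(pitch) Rx(roll)).
In Python, from cell import ctrl gives the robot as it stands.
- The arm moves only by the shell command python3 -m creep 'ROWS'. ROWS is text: rows parted by semicolons, each of 7 numbers parted by spaces: the shift along the tool's x, y, z in units of 40 mm (1.0 is 40 mm), then the turn, a rotation vector about the tool's x, y, z in degrees, then the closure, from 0 (fully open) to 1 (shut). In form: x y z rx ry rz grip; .... A call has 1 to 10 rows; each row is the pose to reach, as a shift and turn from the pose commanded when the call began, along the tool's axes at that moment; what a row does not reach only later rows make up. A row lasts 1/12 s, in which the tool goes at most 41.7 mm and 7.16 degrees, less where a joint would pass 70% of its speed; a pose out of reach is approached as far as the arm can. A call with a gripper value outside its range is refused whole. The fingers move at their own pace and stop on an object; the grip force is fixed at half the most. Time passes only in rows, so rows that repeat a pose let the fingers close. It gives the time, the measured TCP pose, the force and the opening at its end, in the units of the state.
- ctrl.read_state(): the state, without advancing time (a new reading comes with each control period).
- ctrl.get_image(name): name is "scene" or "top" or "wrist"; returns a dict with "img" (384x512x3 uint8, red, green, blue), "vfov" (degrees; the focal length in pixels is half the picture's height over the tangent of half this angle, whatever the lens; pixels are square), "cx", "cy" (the principal point, pixels), "distortion" ([k1, k2, p1, p2, k3] as OpenCV has them; the pictures are not rectified), "T" (4x4, takes a point from camera to world coordinates); the wrist camera has in their place "tool_from_camera" (4x4, takes a point from camera to tool coordinates, whose origin is the TCP and whose axes are the tool frame's). Camera axes: x right, y up, looking along -z (the intrinsics and any distortion apply to the point x, -y, -z); pixel columns grow to the right and rows downward; lengths in mm; the calibration is good to about 2 mm. A picture is of the moment at which its call begins: read the wrist's pose just before it. There is no depth.
- ctrl.finish_job(): hands the job in, once; it reports no verdict.
Trained networks look in the newest picture that a camera, given by its name, has taken for a name from the list of things; names that differ only in an ending like _2 or _b are one class to them, and where a whole thing is asked for, a point or a joint stands for the part that bears it (a point fixed in the world has none). Each returns a list of dicts, best first, with "score" (0 to 1); they miss things now and then, are a little off and sometimes report something else, mostly with a low value. They report only what shows in the picture. A call takes as long as a camera call. They do not tell look-alikes from the thing itself.
- ctrl.boxes_of(camera, thing): "rect" ([left, top, right, bottom] in pixels, round what is visible of it).
- ctrl.cut_out(camera, thing): "pixels" (384x512 bool, what is visible of it) and "rect" ([left, top, right, bottom] in pixels, round what is visible of it).
The state is a dict: "clock": time; "qpos": joint angles; "qd": joint speeds; "tau": joint torques, N m; "eef_pos": TCP position; "tool_rot": TCP orientation; "force": force on the tool from outside, world axes, zero at the start; "torque": the same for the moment, N m; "width": finger opening in mm.
Only numpy, scipy, OpenCV 4.12 (cv2) and the standard library are available. Lean on these libraries where they do the work, as an engineer would, in place of code of your own. Each camera call takes 0.05 s, during which the arm holds its last target.

## Working session

There is one attempt and no reset: what is moved stays moved. The work goes in short steps, Python scripts to look and compute and a shell command to move; the robot and the scene stay as the last step left them, time stands still between calls to the robot, and variables do not carry over. Pictures are saved under pics/ and viewed, and the job is handed in when it is done.

```bash
ls; mkdir -p pics; python3 - <<'E'
from cell import ctrl
import cv2,numpy as np
print(ctrl.read_state())
for n in("scene","top","wrist"):
    d=ctrl.get_image(n); cv2.imwrite(f"pics/{n}0.png",d["img"][:,:,::-1])
    print(n,{k:(np.round(v,4).tolist() if not isinstance(v,float) else v) for k,v in d.items() if k!="img"})
E
```

```text
pics
{'clock': 0.0, 'qpos': array([-1.23878769,  0.62937039,  0.03841996,  1.51837165, -0.02701258,
        0.99631901, -0.02000436]), 'qd': array([-8.43233240e-04, -7.29197725e-04, -1.66190254e-03, -1.31950579e-03,
       -1.10483167e-03,  3.51426972e-05, -1.93665030e-04]), 'tau': array([ 7.26144162e-05, -5.63402724e+01,  1.22603115e+00, -1.93449318e+01,
        1.09580366e-02,  1.07557760e-02, -1.90517000e-05]), 'eef_pos': array([251.52079275, 598.67256906, 230.37181122]), 'tool_rot': array([3.14158882e+00, 1.95123217e-03, 1.17299420e+00]), 'force': array([ 0.56675435, -0.2898398 , -0.97500573]), 'torque': array([6.41092824e-05, 5.83726370e-03, 1.73186311e-02]), 'width': 85.46833203024711}
scene {'vfov': 52.35529156474818, 'cx': 251.764228532823, 'cy': 189.03277801225346, 'distortion': [-0.0585, 0.0, 0.0, 0.0, 0.0], 'T': [[-0.6212, -0.6761, 0.3962, 1109.6589], [0.7836, -0.5318, 0.3212, 533.6929], [-0.0065, 0.51, 0.8602, 1344.2792], [0.0, 0.0, 0.0, 1.0]]}
top {'vfov': 54.79515263962991, 'cx': 258.5296492513704, 'cy': 193.45820117958576, 'distortion': [0.0219, 0.0, 0.0, 0.0, 0.0], 'T': [[-0.1203, 0.9704, -0.2094, 324.7119], [-0.9927, -0.1176, 0.0253, 96.9847], [-0.0001, 0.2109, 0.9775, 1167.5688], [0.0, 0.0, 0.0, 1.0]]}
wrist {'vfov': 61.60066770405335, 'cx': 255.1007377962699, 'cy': 188.53790995303922, 'distortion': [-0.0901, 0.0, 0.0, 0.0, 0.0], 'tool_from_camera': [[1.0, -0.0006, -0.0001, -0.1927], [-0.0006, -0.9499, -0.3124, -80.0771], [0.0001, 0.3124, -0.9499, -142.5627], [0.0, 0.0, 0.0, 1.0]]}
```

View pics/scene0.png

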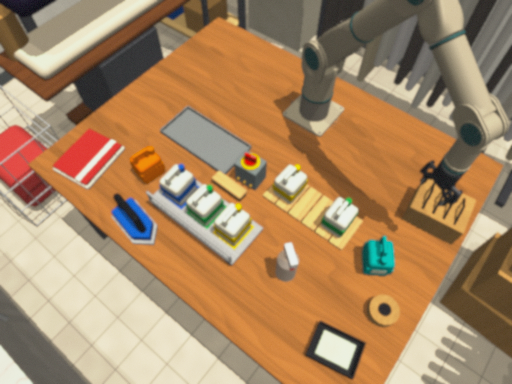

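View pics/top0.png

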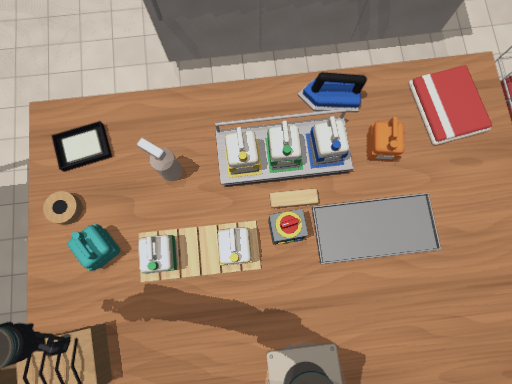

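View pics/wrist0.png

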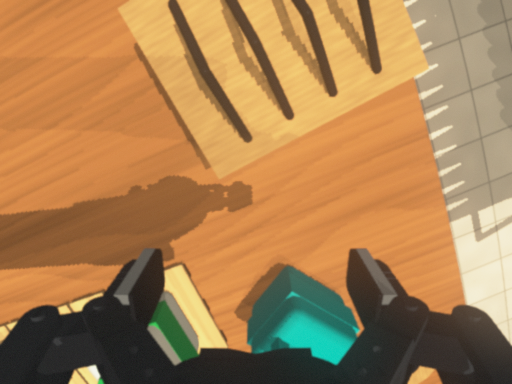

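Delivered on the board: green (155,255) and yellow (235,247) in the top picture. The turquoise (93,247) and orange (388,140) canisters are look-alikes. No fresh blue one is there, so old blue stays. Next I localise everything.

```bash
cat > h.py <<'E'
from cell import ctrl
import cv2,numpy as np
from scipy.spatial.transform import Rotation as R
def toolT(s=None):
    s=s or ctrl.read_state()
    T=np.eye(4);T[:3,:3]=R.from_euler('xyz',s["tool_rot"]).as_matrix();T[:3,3]=s["eef_pos"];return T
def cam(name):
    Tt=toolT() if name=="wrist" else None
    d=ctrl.get_image(name)
    d["Tw"]=np.array(d["T"]) if name!="wrist" else Tt@np.array(d["tool_from_camera"])
    f=192/np.tan(np.radians(d["vfov"]/2))
    d["K"]=np.array([[f,0,d["cx"]],[0,f,d["cy"]],[0,0,1]]);d["D"]=np.array(d["distortion"],float)
    return d
def project(d,P):
    P=np.atleast_2d(np.asarray(P,float));Ti=np.linalg.inv(d["Tw"])
    c=(P@Ti[:3,:3].T+Ti[:3,3])*[1,-1,-1]
    return cv2.projectPoints(c.reshape(-1,1,3),np.zeros(3),np.zeros(3),d["K"],d["D"])[0].reshape(-1,2)
def unproj(d,uv,z):
    uv=np.asarray(uv,float).reshape(-1,1,2)
    n=cv2.undistortPoints(uv,d["K"],d["D"]).reshape(-1,2)
    r=np.c_[n[:,0],-n[:,1],-np.ones(len(n))]@d["Tw"][:3,:3].T
    o=d["Tw"][:3,3];return o+r*((z-o[2])/r[:,2])[:,None]
def save(img,name,box=None,k=1):
    if box: img=img[box[1]:box[3],box[0]:box[2]]
    if k>1: img=cv2.resize(img,None,fx=k,fy=k,interpolation=cv2.INTER_CUBIC)
    cv2.imwrite(f"pics/{name}.png",img[:,:,::-1])
def box(L,W,z0,z1,T,cx=0,cy=0):
    """8 corners; T=(x,y,z,yaw)"""
    x,y,z,a=T
    p=np.array([[cx+sx*L/2,cy+sy*W/2,zz] for zz in(z0,z1) for sx,sy in((-1,-1),(1,-1),(1,1),(-1,1))])
    c,s=np.cos(a),np.sin(a)
    return p@np.array([[c,-s,0],[s,c,0],[0,0,1]]).T+[x,y,z]
def rec(m):
    c=cv2.findContours(m.astype(np.uint8),cv2.RETR_EXTERNAL,cv2.CHAIN_APPROX_NONE)[0]
    return max(c,key=cv2.contourArea)
E
python3 - <<'E'
from h import *
d=cam("top")
save(d["img"],"crop_a",(200,90,460,280),3); save(d["img"],"crop_b",(120,200,320,290),4)
np.savez("top0.npz",**{k:d[k] for k in("img","Tw","K","D")})
for t in("isolator","pump","stand","tray","board","brush","sprayer","bay_blue","old_blue","old_green","old_yellow","new_green","new_yellow","new_blue"):
    r=ctrl.cut_out("top",t)
    for q in r[:4]:
        c=rec(q["pixels"]); (u,v),wh,a=cv2.minAreaRect(c)
        print(t,round(q["score"],2),np.round(q["rect"]),"c",round(u,1),round(v,1),np.round(wh,1),round(a,1))
E
```

```text
isolator 0.69 [279. 217. 300. 236.] c 289.2 223.6 [16.1 17. ] 26.6
pump 0.64 [267. 206. 309. 242.] c 287.7 226.4 [31.  37.3] 79.4
stand 0.82 [214. 110. 352. 188.] c 282.9 147.6 [ 65.5 133.4] 83.4
stand 0.63 [269. 161. 301. 170.] c 286.3 168.3 [ 7.7 32.4] 80.2
tray 0.9 [314. 190. 440. 266.] c 375.7 227.2 [ 59.2 122.9] 82.9
brush 0.8 [271. 186. 320. 207.] c 293.5 197.5 [15.8 48. ] 84.3
sprayer 0.56 [137. 138. 180. 181.] c 160.0 157.5 [53.  23.3] 45.0
bay_blue 0.86 [308. 134. 343. 168.] c 324.3 148.8 [35.5 34.1] 82.6
bay_blue 0.4 [280. 214. 300. 231.] c 289.0 224.0 [16. 16.] 90.0
old_blue 0.83 [311. 119. 350. 162.] c 328.5 139.4 [42.2 36.6] 76.0
old_blue 0.77 [362. 118. 407. 164.] c 385.0 138.5 [43. 38.] 90.0
old_blue 0.4 [278. 216. 300. 234.] c 288.7 224.4 [18. 18.] 18.4
old_green 0.87 [267. 119. 301. 168.] c 284.0 143.3 [44.6 32.4] 84.3
old_green 0.53 [217. 111. 353. 188.] c 282.8 147.5 [ 64.9 134.2] 83.9
old_green 0.16 [281. 216. 302. 232.] c 289.0 223.5 [17. 18.] 90.0
old_yellow 0.82 [226. 128. 260. 173.] c 241.5 149.2 [45.2 32.2] 80.5
new_green 0.96 [140. 235. 180. 276.] c 157.8 253.6 [36.9 38. ] 85.2
new_yellow 0.84 [ 63. 226. 120. 270.] c 92.5 245.2 [46.2 41. ] 53.1
new_yellow 0.63 [219. 228. 248. 266.] c 233.9 245.8 [36.4 32.1] 85.2
```

View pics/crop_a.png

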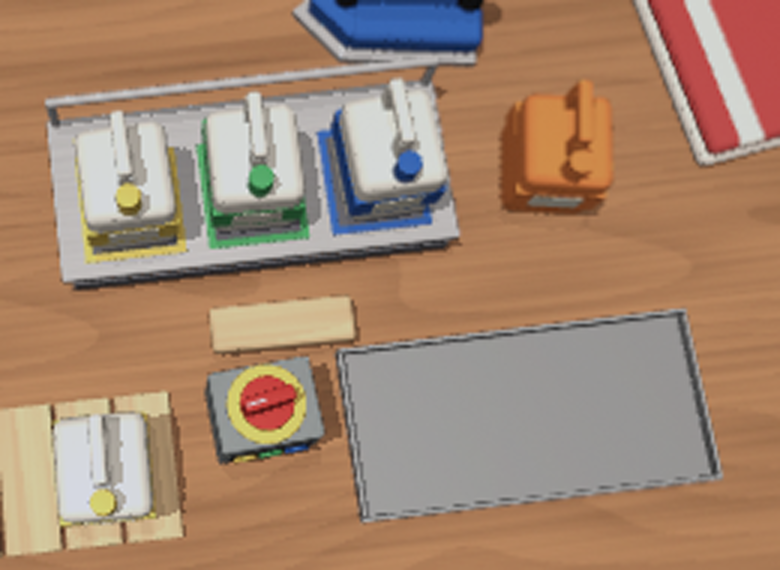

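View pics/crop_b.png

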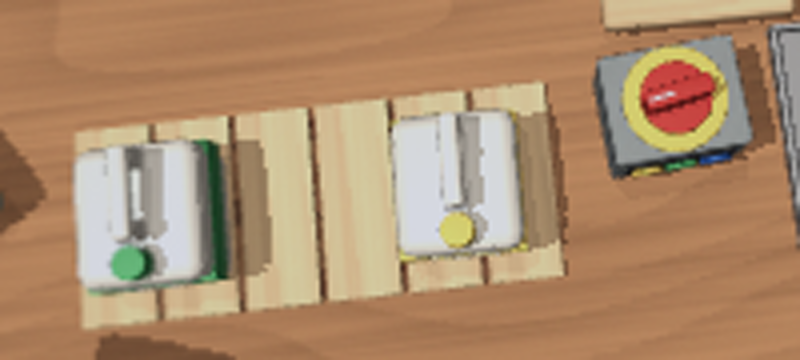

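```bash
python3 - <<'E'
from h import *
d=dict(np.load("top0.npz"))
A=lambda l:(np.array(l,float)+.5)/3-.5+[200,90]
B=lambda l:(np.array(l,float)+.5)/4-.5+[120,200]
pr=lambda n,p:print(n,np.round(p,1).tolist())
t=unproj(d,A([(337,350),(685,311),(719,478),(364,521)]),22)
pr("tray",t);pr("c",t.mean(0));v=t[0]-t[1];w=t[3]-t[0];print(np.linalg.norm(v[:2]),np.linalg.norm(w[:2]),np.arctan2(v[1],v[0])-np.pi/2)
b=unproj(d,A([(90,262),(184,247),(213,246),(307,235),(336,232),(430,219),(320,132),(199,150)]),45)
pr("bays Yfl fr Gfl fr Bfl fr Bbl Gbl",b)
s=unproj(d,A([(67,282),(457,237)]),45);pr("stand front",s);v=s[0]-s[1];print(np.linalg.norm(v),np.arctan2(v[1],v[0])-np.pi/2)
bd=unproj(d,B([(75,131),(545,83),(564,274),(84,327)]),12);pr("board",bd);pr("c",bd.mean(0));v=bd[0]-bd[1];print(np.linalg.norm(v),np.arctan2(v[1],v[0])-np.pi/2)
p=unproj(d,B([(597,57),(731,37),(752,145),(614,166)]),115);pr("pump",p);pr("c",p.mean(0));v=p[0]-p[1];print(np.linalg.norm(v),np.arctan2(v[1],v[0])-np.pi/2)
h=unproj(d,B([(118,150),(121,238),(447,115),(454,206)]),12+149)
pr("new handles g far/near y far/near",h)
h=unproj(d,A([(117,113),(122,178),(254,95),(258,160),(398,83),(406,145)]),45+149)
pr("old handles Y G B",h)
c=unproj(d,B([(130,263),(457,230)]),12+117);pr("caps new",c)
c=unproj(d,A([(128,199),(261,180),(408,165)]),45+117);pr("caps old",c)
pr("iso disc yellow c",unproj(d,B([(676,98)]),122))
E
```

```text
tray [[508.9, -94.3, 22.0], [506.3, -462.5, 22.0], [331.9, -458.8, 22.0], [331.9, -94.8, 22.0]]
c [419.7, -277.6, 22.0]
368.28244791414784 177.01768068878806 -0.007013431177861129
bays Yfl fr Gfl fr Bfl fr Bbl Gbl [[628.4, 151.3, 45.0], [632.7, 52.0, 45.0], [630.1, 21.7, 45.0], [630.1, -77.6, 45.0], [629.6, -108.3, 45.0], [631.7, -208.4, 45.0], [741.6, -107.9, 45.0], [737.1, 23.1, 45.0]]
stand front [[609.9, 177.2, 45.0], [608.9, -233.1, 45.0]]
410.2972899048546 -0.0022848012449738775
board [[494.2, 453.3, 12.0], [487.4, 85.8, 12.0], [339.8, 88.8, 12.0], [345.0, 454.0, 12.0]]
c [416.6, 270.5, 12.0]
367.5936576519693 -0.018615339372343165
pump [[487.1, 47.5, 115.0], [489.9, -50.1, 115.0], [411.3, -53.6, 115.0], [408.4, 45.4, 115.0]]
c [449.2, -2.7, 115.0]
97.64718482693183 0.029211431685067346
new handles g far/near y far/near [[456.0, 379.3, 161.0], [397.1, 380.6, 161.0], [452.7, 156.1, 161.0], [391.1, 157.8, 161.0]]
old handles Y G B [[727.6, 104.2, 194.0], [663.9, 106.6, 194.0], [729.9, -24.9, 194.0], [666.1, -20.0, 194.0], [725.4, -160.2, 194.0], [664.0, -157.7, 194.0]]
caps new [[381.8, 384.5, 129.0], [376.7, 159.4, 129.0]]
caps old [[653.6, 103.5, 162.0], [657.2, -23.9, 162.0], [655.1, -164.7, 162.0]]
iso disc yellow c [[450.1, -4.1, 122.0]]
```

```bash
cat > to.py <<'E'
import sys
from h import *
# to.py x y z yaw(rad): shift in tool axes, units of 40 mm, and rotvec deg
a=[float(v) for v in sys.argv[1:]]
T=toolT(); s=ctrl.read_state()
dp=T[:3,:3].T@(np.array(a[:3])-T[:3,3])/40
Rt=R.from_euler('xyz',[np.pi,0,a[3]]).as_matrix()
rv=R.from_matrix(T[:3,:3].T@Rt).as_rotvec(degrees=True)
print("at",np.round(s["eef_pos"],1),"rot",np.round(s["tool_rot"],3),"w",round(s["width"],1),"F",np.round(s["force"],1),"t",round(s["clock"],1))
print("shift",np.round(dp,3),"rot",np.round(rv,2),"minrows",np.ceil(max(np.linalg.norm(dp)*40/41.7,np.linalg.norm(rv)/7.16)))
E
python3 to.py 450 -3 290 0
```

```text
at [251.8 599.3 231.3] rot [-3.142 -0.     1.173] w 85.2 F [ 0.6 -0.1  0. ] t 0.9
shift [-11.961  10.402  -1.468] rot [-0.   -0.   67.21] minrows 16.0
```

```bash
python3 -m creep '-0.7 0.6 -0.7 0 0 6 0; -1.4 1.2 -1.2 0 0 12 0; -2.1 1.8 -1.5 0 0 18 0; -2.8 2.4 -1.5 0 0 24 0; -3.5 3.0 -1.5 0 0 30 0; -4.2 3.6 -1.5 0 0 36 0; -4.9 4.2 -1.5 0 0 42 0; -5.6 4.8 -1.5 0 0 48 0; -6.3 5.4 -1.5 0 0 54 0; -7.0 6.0 -1.5 0 0 60 0'; python3 to.py 450 40 300 0
```

```text
clock: 1.73
eef_pos: [364.8, 246.5, 291.7]
tool_rot: [-3.141, -0.001, 0.121]
force: [1.5, 0.0, 0.1]
width: 85.3
at [364.8 246.5 291.7] rot [-3.141e+00 -1.000e-03  1.210e-01] w 85.3 F [1.5 0.  0.1] t 1.7
shift [ 1.491  5.383 -0.212] rot [-0.05 -0.03  6.93] minrows 6.0
```

```bash
python3 -m creep '0.25 0.9 0 0 0 1 0; 0.5 1.8 0 0 0 2 0; 0.75 2.7 -0.1 0 0 3 0; 1.0 3.6 -0.1 0 0 5 0; 1.25 4.5 -0.2 0 0 6 0; 1.5 5.4 -0.2 0 0 6.9 0; 1.5 5.4 -0.2 0 0 6.9 0; 1.5 5.4 -0.2 0 0 6.9 0; 1.5 5.4 -0.2 0 0 6.9 0'; python3 - <<'E'
from h import *
d=cam("wrist");np.savez("w1.npz",**{k:d[k] for k in("img","Tw","K","D")});save(d["img"],"w1")
d=cam("top");save(d["img"],"top1")
d=cam("scene");np.savez("s1.npz",**{k:d[k] for k in("img","Tw","K","D")});save(d["img"],"s1c",(130,130,380,280),3)
E
python3 to.py 450 -3 300 0
```

```text
clock: 2.48
eef_pos: [450.9, 42.0, 299.2]
tool_rot: [-3.141, 0.001, 0.005]
force: [-0.5, 0.7, 0.2]
width: 84.9
at [450.7  43.  299.2] rot [-3.141e+00  1.000e-03  8.000e-03] w 85.7 F [-0.2  0.1  0.4] t 2.6
shift [-0.028  1.149 -0.021] rot [-0.03  0.03  0.48] minrows 2.0
```

View pics/w1.png

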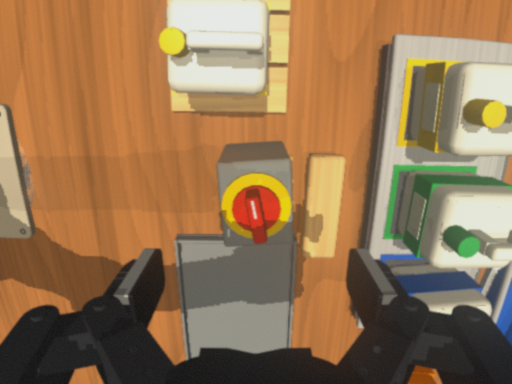

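View pics/s1c.png

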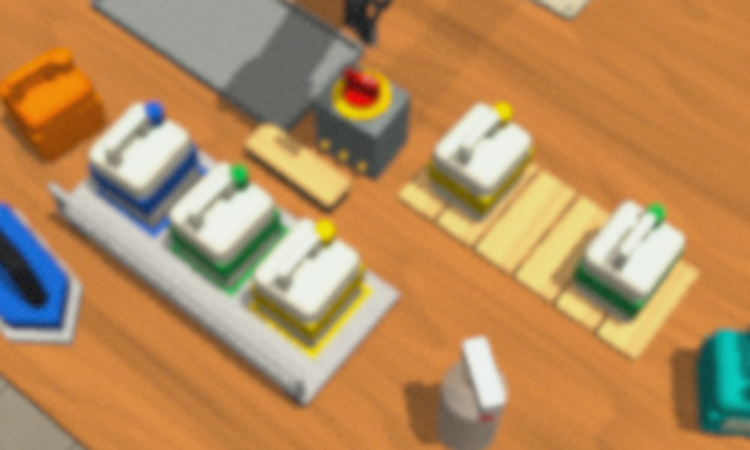

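```bash
python3 - <<'E'
from h import *
d=dict(np.load("w1.npz"));save(d["img"],"w1c",(205,130,305,260),5)
E
```

```text
(no output)
```

View pics/w1c.png

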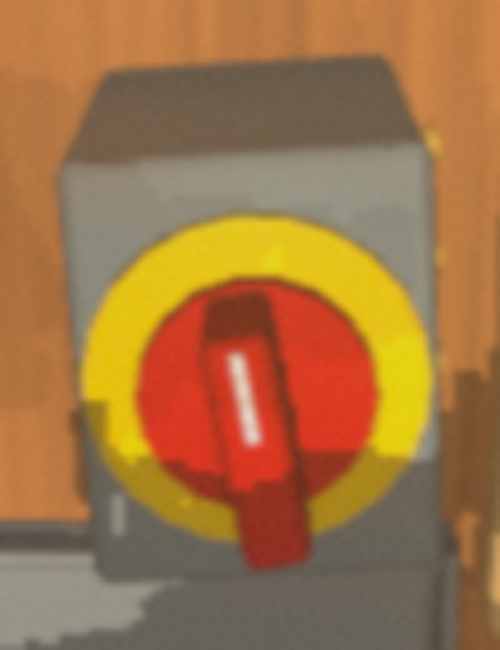

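```bash
python3 - <<'E'
from h import *
d=dict(np.load("w1.npz"))
C=lambda l:(np.array(l,float)+.5)/5-.5+[205,130]
pr=lambda n,p:print(n,np.round(p,1).tolist())
print(d["Tw"][:3,3])
p=unproj(d,C([(62,172),(432,145),(442,568),(103,578)]),115);pr("pump",p);pr("c",p.mean(0))
v=p[1]-p[0];print(np.degrees(np.arctan2(v[1],v[0])),np.linalg.norm(v))
for z in(150,155,160,165,170):
    b=unproj(d,C([(238,339),(277,562),(205,342),(272,335)]),z);v=b[0]-b[1];w=b[3]-b[2]
    print(z,"bar len",round(np.linalg.norm(v),1),"w",round(np.linalg.norm(w),1),"ang from y",np.degrees(np.arctan2(-v[0],v[1])).round(1),"c",(b[:2].mean(0)).round(1))
for z in(120,125,130,135):
    b=unproj(d,C([(137,392),(377,392),(257,278),(257,505),(82,379),(432,379),(257,215),(257,543)]),z)
    print(z,"disc dia",np.linalg.norm(b[0]-b[1]).round(1),np.linalg.norm(b[2]-b[3]).round(1),b[:4].mean(0).round(1),"yellow",np.linalg.norm(b[4]-b[5]).round(1),b[4:].mean(0).round(1))
E
```

```text
[450.15120966 121.55963568 441.8239541 ]
pump [[411.2, 41.4, 115.0], [488.2, 47.6, 115.0], [494.5, -50.4, 115.0], [417.5, -53.3, 115.0]]
c [452.9, -3.7, 115.0]
4.608497037066589 77.23559139760191
150 bar len 48.5 w 13.0 ang from y 9.5 c [452.3  -6.8 150. ]
155 bar len 47.7 w 12.8 ang from y 9.5 c [452.3  -4.6 155. ]
160 bar len 46.8 w 12.5 ang from y 9.5 c [452.2  -2.4 160. ]
165 bar len 46.0 w 12.3 ang from y 9.5 c [ 4.522e+02 -2.000e-01  1.650e+02]
170 bar len 45.2 w 12.1 ang from y 9.5 c [452.2   2.  170. ]
120 disc dia 51.5 52.4 [452.2  -5.9 120. ] yellow 75.0 [452.2  -3.3 120. ]
125 disc dia 50.7 51.5 [452.2  -3.9 125. ] yellow 73.8 [452.2  -1.4 125. ]
130 disc dia 49.9 50.7 [452.1  -2.  130. ] yellow 72.6 [452.1   0.5 130. ]
135 disc dia 49.1 49.9 [452.1   0.  135. ] yellow 71.5 [452.1   2.5 135. ]
```

```bash
python3 to.py 452 -5 180 0.166
```

```text
at [450.7  43.  299.2] rot [-3.141e+00  1.000e-03  8.000e-03] w 85.7 F [-0.2  0.1  0.4] t 2.6
shift [0.023 1.201 2.979] rot [-0.04  0.03 -9.04] minrows 4.0
```

```bash
python3 -m creep '0 0.4 0 0 0 -3 0.5; 0 0.8 0.6 0 0 -6 0.5; 0.02 1.2 1.2 0 0 -9 0.5; 0.02 1.2 1.8 0 0 -9 0.5; 0.02 1.2 2.4 0 0 -9 0.5; 0.02 1.2 2.98 0 0 -9 0.5; 0.02 1.2 2.98 0 0 -9 0.5; 0.02 1.2 2.98 0 0 -9 0.5'; python3 - <<'E'
from h import *
d=cam("wrist");save(d["img"],"w2")
E
python3 to.py 452 -5 128 0.166
```

```text
clock: 3.3
eef_pos: [451.5, -5.7, 179.7]
tool_rot: [-3.141, 0.003, 0.164]
force: [0.3, -0.1, 0.4]
width: 42.7
at [452.5  -5.9 180.6] rot [-3.142 -0.     0.164] w 42.8 F [-0.   0.4  0.3] t 3.4
shift [-0.009 -0.025  1.315] rot [-0.   -0.   -0.13] minrows 2.0
```

View pics/w2.png

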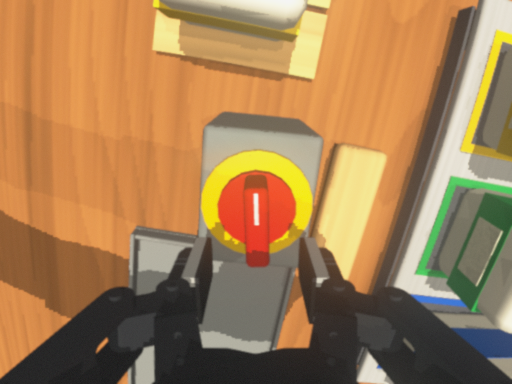

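The picture shows the bar upright at (257,225), midway between the fingers (200 and 315), so it is aligned. I descend and close.

```bash
python3 -m creep '0 0 0.4 0 0 0 0.5; 0 0 0.8 0 0 0 0.5; 0 0 1.1 0 0 0 0.5; 0 0 1.3 0 0 0 0.5; 0 0 1.3 0 0 0 0.5; 0 0 1.3 0 0 0 0.6; 0 0 1.3 0 0 0 0.7; 0 0 1.3 0 0 0 0.9; 0 0 1.3 0 0 0 1; 0 0 1.3 0 0 0 1'; python3 -m creep '0 0 0 0 0 0 1;0 0 0 0 0 0 1;0 0 0 0 0 0 1;0 0 0 0 0 0 1'
```

```text
clock: 4.18
eef_pos: [452.5, -6.6, 129.4]
tool_rot: [-3.141, -0.001, 0.162]
force: [-2.6, 0.0, 8.5]
width: 13.3
clock: 4.52
eef_pos: [452.5, -6.6, 129.4]
tool_rot: [-3.141, -0.001, 0.162]
force: [-2.2, 0.3, 8.6]
width: 13.0
```

```bash
python3 -m creep '0 0 -0.03 0 0 -5 1; 0 0 -0.03 0 0 -10 1; 0 0 -0.03 0 0 -15 1; 0 0 -0.03 0 0 -20 1; 0 0 -0.03 0 0 -25 1; 0 0 -0.03 0 0 -30 1; 0 0 -0.03 0 0 -35 1; 0 0 -0.03 0 0 -40 1; 0 0 -0.03 0 0 -45 1; 0 0 -0.03 0 0 -50 1'; python3 -m creep '0 0 0 0 0 -5 1; 0 0 0 0 0 -10 1; 0 0 0 0 0 -15 1; 0 0 0 0 0 -20 1; 0 0 0 0 0 -25 1; 0 0 0 0 0 -30 1; 0 0 0 0 0 -34 1; 0 0 0 0 0 -36 1; 0 0 0 0 0 -37 1; 0 0 0 0 0 -37 1'; python3 -c "
from h import *
s=ctrl.read_state();print(s['torque'],s['force'])"
```

```text
clock: 5.35
eef_pos: [454.3, -5.3, 129.6]
tool_rot: [3.139, -0.003, 1.04]
force: [4.0, 3.3, -9.2]
width: 12.8
clock: 6.18
eef_pos: [454.8, -3.9, 129.6]
tool_rot: [3.136, -0.004, 1.676]
force: [4.5, 9.2, -9.8]
width: 13.1
[ 1.81064167 -0.8302121  -1.60742531] [ 4.53812085  9.15033233 -9.80803929]
```

```bash
python3 -m creep '0 0 0 0 0 1 0.5; 0 0 0 0 0 1 0.5; 0 0 0 0 0 1 0.5; 0 0 0 0 0 1 0.4;  0 0 0 0 0 1 0.4; 0 0 -0.7 0 0 1 0.4; 0 0 -1.4 0 0 1 0.4; 0 0 -2.1 0 0 1 0.4; 0 0 -2.8 0 0 1 0.4; 0 0 -3.5 0 0 1 0.4'; python3 - <<'E'
from h import *
d=cam("wrist");save(d["img"],"w3")
d=cam("top");save(d["img"],"t3",(120,90,460,290),2)
E
python3 to.py 685 -28 300 1.5708
```

```text
clock: 7.02
eef_pos: [451.7, -6.9, 270.8]
tool_rot: [-3.141, 0.0, 1.663]
force: [0.1, -0.5, -0.1]
width: 50.9
at [454.9  -6.7 273.3] rot [3.133e+00 1.000e-03 1.663e+00] w 51.0 F [ 0.6 -0.3 -0.4] t 7.1
shift [-1.061  5.685 -0.616] rot [0.51 0.03 5.29] minrows 6.0
```

View pics/w3.png

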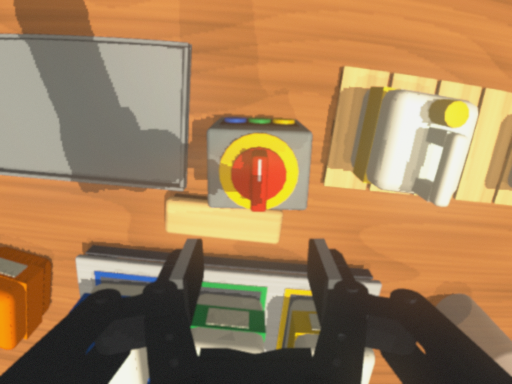

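View pics/t3.png

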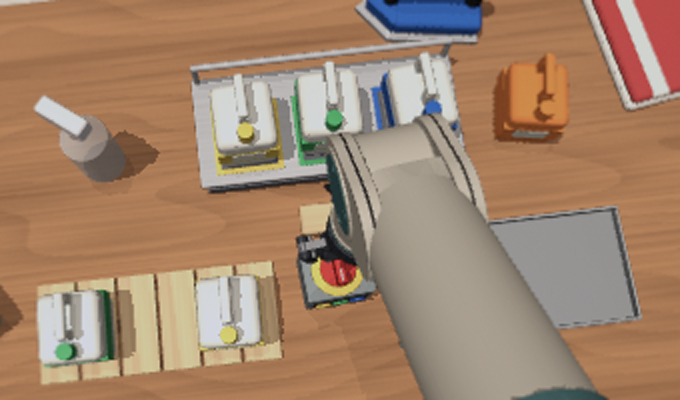

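Isolator is off: its bar lies along the pump's x. Next I inspect old_green from (600,-23).

```bash
python3 -m creep '-0.1 0.7 -0.3 0 0 1 0.4; -0.2 1.4 -0.6 0 0 2 0.4; -0.3 2.1 -0.9 0 0 3 0.4; -0.4 2.8 -0.9 0 0 4 0.4; -0.6 3.5 -0.9 0 0 5.3 0.4; -0.65 3.5 -0.9 0.5 0 5.3 0.4; -0.65 3.5 -0.9 0.5 0 5.3 0.4;-0.65 3.5 -0.9 0.5 0 5.3 0.4'; python3 - <<'E'
from h import *
d=cam("wrist");save(d["img"],"w4");np.savez("w4.npz",**{k:d[k] for k in("img","Tw","K","D")});print(d["Tw"][:3,3])
E
python3 to.py 685 -28 300 1.5708
```

```text
clock: 7.78
eef_pos: [592.8, -19.6, 304.0]
tool_rot: [-3.13, 0.0, 1.571]
force: [0.4, -0.3, -0.8]
width: 51.6
[514.3533749  -19.63214572 447.51146842]
at [592.6 -19.4 304.5] rot [-3.13   0.     1.571] w 51.0 F [ 0.6 -0.3 -0. ] t 7.8
shift [-0.215  2.311  0.086] rot [-0.64  0.02  0.02] minrows 3.0
```

View pics/w4.png

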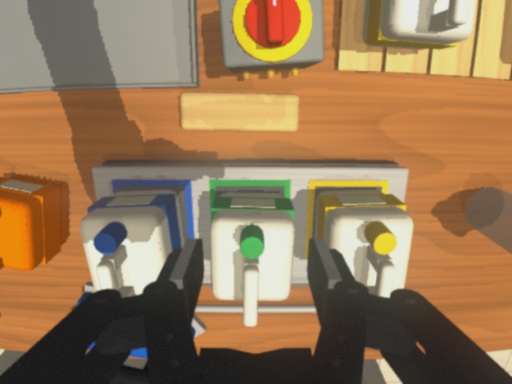

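```bash
python3 - <<'E'
from h import *
d=dict(np.load("w4.npz"))
save(d["img"],"w4c",(80,150,420,340),2)
pr=lambda n,p:print(n,np.round(p,1).tolist())
pr("handle G near/far",unproj(d,[(251.5,264),(250,324)],194))
pr("bays front",unproj(d,[(112,180),(192,180),(210,180),(291,180),(308,180),(388,180)],45))
pr("stand front",unproj(d,[(94,166),(408,163)],45))
E
```

```text
handle G near/far [[665.3, -23.1, 194.0], [732.2, -24.7, 194.0]]
bays front [[629.8, -209.6, 45.0], [629.8, -102.4, 45.0], [629.8, -78.8, 45.0], [629.7, 26.7, 45.0], [629.7, 48.9, 45.0], [629.4, 155.4, 45.0]]
stand front [[610.6, -231.7, 45.0], [606.3, 179.6, 45.0]]
```

View pics/w4c.png

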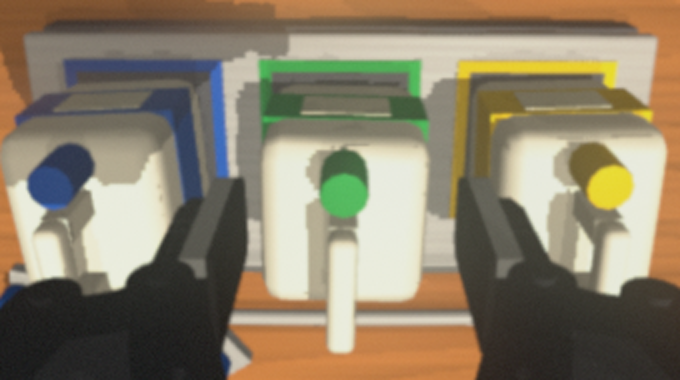

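```bash
python3 to.py 686 -24 230 1.5708
```

```text
at [592.6 -19.4 304.5] rot [-3.13   0.     1.571] w 51.0 F [ 0.6 -0.3 -0. ] t 7.8
shift [-0.114  2.355  1.835] rot [-0.64  0.02  0.02] minrows 3.0
```

```bash
python3 -m creep '-0.1 0.6 0.2 -0.3 0 0 0.4; -0.11 1.2 0.4 -0.6 0 0 0.4; -0.11 1.8 0.6 -0.6 0 0 0.4; -0.11 2.35 0.9 -0.6 0 0 0.4; -0.11 2.35 1.4 -0.6 0 0 0.4; -0.11 2.35 1.83 -0.6 0 0 0.4; -0.11 2.35 1.83 -0.6 0 0 0.4'; python3 - <<'E'
from h import *
d=cam("wrist");save(d["img"],"w5");np.savez("w5.npz",**{k:d[k] for k in("img","Tw","K","D")})
E
python3 to.py 686 -24 168 1.5708
```

```text
clock: 8.42
eef_pos: [684.0, -23.6, 227.3]
tool_rot: [-3.135, 0.0, 1.572]
force: [-1.7, 0.4, 0.1]
width: 51.2
at [685.1 -23.7 229.5] rot [-3.138  0.     1.571] w 51.1 F [0.3 0.1 0.6] t 8.5
shift [-0.008  0.028  1.536] rot [-0.19  0.01  0.04] minrows 2.0
```

View pics/w5.png

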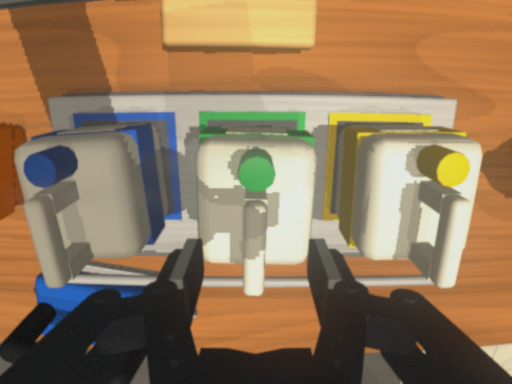

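The handle (255,245) is centred between the fingers. Descend and grip.

```bash
python3 -m creep '0 0 0.5 0 0 0 0.4; 0 0 1 0 0 0 0.4; 0 0.02 1.3 0 0 0 0.4; 0 0.02 1.52 0 0 0 0.4; 0 0.02 1.52 0 0 0 0.4; 0 0.02 1.52 0 0 0 0.7; 0 0.02 1.52 0 0 0 1; 0 0.02 1.52 0 0 0 1; 0 0.02 1.52 0 0 0 1; 0 0.02 1.52 0 0 0 1'; python3 -m creep '0 0 0 0 0 0 1;0 0 0 0 0 0 1; 0 0 -0.3 0 0 0 1; 0 0 -0.6 0 0 0 1;0 0 -1 0 0 0 1; 0 0 -1.5 0 0 0 1; 0 0 -1.5 0 0 0 1'; python3 to.py 686 -24 320 1.57
```

```text
clock: 9.3
eef_pos: [689.4, -24.1, 172.0]
tool_rot: [3.137, 0.0, 1.571]
force: [0.3, -0.4, 4.8]
width: 12.5
clock: 9.88
eef_pos: [690.7, -23.9, 235.5]
tool_rot: [3.132, 0.0, 1.571]
force: [0.8, 1.4, -0.2]
width: 12.6
at [690.7 -23.9 235.5] rot [3.132 0.    1.571] w 12.6 F [ 0.8  1.4 -0.2] t 9.9
shift [-0.004 -0.097 -2.113] rot [0.54 0.02 0.05] minrows 3.0
```

```bash
python3 -m creep '0 0 -0.4 0 0 0 1; 0 0 -0.9 0.2 0 0 1; 0 0 -1.4 0.4 0 0 1; 0 0 -1.9 0.5 0 0 1; 0 0 -2.1 0.5 0 0 1; 0 0 -2.1 0.5 0 0 1'; python3 - <<'E'
from h import *
d=cam("wrist");save(d["img"],"w6")
E
python3 to.py 422 -345 320 1.57
```

```text
clock: 10.38
eef_pos: [689.1, -23.8, 316.7]
tool_rot: [-3.139, 0.0, 1.571]
force: [0.1, -0.1, -0.4]
width: 12.4
at [688.2 -23.9 314.8] rot [-3.136  0.     1.571] w 12.4 F [ 1.1  0.  -2.2] t 10.4
shift [-8.026 -6.657 -0.088] rot [-0.34  0.02  0.06] minrows 11.0
```

View pics/w6.png

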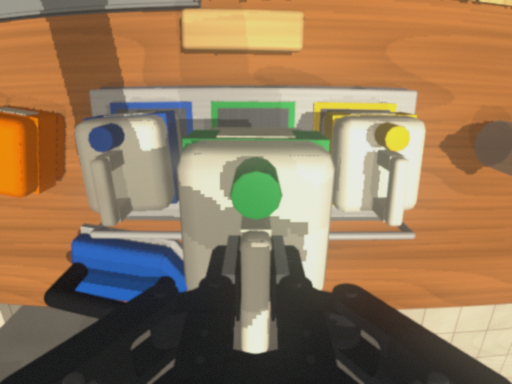

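```bash
python3 -m creep '-0.4 -0.3 0 0 0 0 1; -1 -0.8 0 0 0 0 1; -1.7 -1.4 0 0 0 0 1; -2.4 -2 0 0 0 0 1; -3.1 -2.6 0 0 0 0 1; -3.8 -3.2 0 0 0 0 1; -4.5 -3.8 0 0 0 0 1; -5.2 -4.4 0 0 0 0 1; -5.9 -4.9 0 0 0 0 1; -6.6 -5.5 0 0 0 0 1';  python3 -m creep '-0.5 -0.4 0 0 0 0 1; -0.9 -0.8 0 0 0 0 1; -1.2 -1 0 0 0 0 1; -1.4 -1.1 0 0 0 0 1; -1.4 -1.1 0 0 0 0 1; -1.4 -1.1 0 0 0 0 1'; python3 - <<'E'
from h import *
d=cam("wrist");save(d["img"],"w7")
d=cam("top");save(d["img"],"t7",(200,90,460,290),3)
E
python3 to.py 422 -345 140 1.57
```

```text
clock: 11.27
eef_pos: [466.3, -288.5, 314.5]
tool_rot: [-3.133, -0.001, 1.571]
force: [-0.2, -0.8, -1.1]
width: 12.4
clock: 11.77
eef_pos: [424.3, -343.2, 315.5]
tool_rot: [-3.134, -0.001, 1.571]
force: [0.3, 0.7, -2.0]
width: 13.0
at [ 425.1 -342.4  315.9] rot [-3.135e+00 -1.000e-03  1.573e+00] w 12.2 F [-0.3 -0.6 -1.2] t 11.9
shift [-0.07  -0.047  4.399] rot [-0.4  -0.06  0.18] minrows 5.0
```

View pics/t7.png

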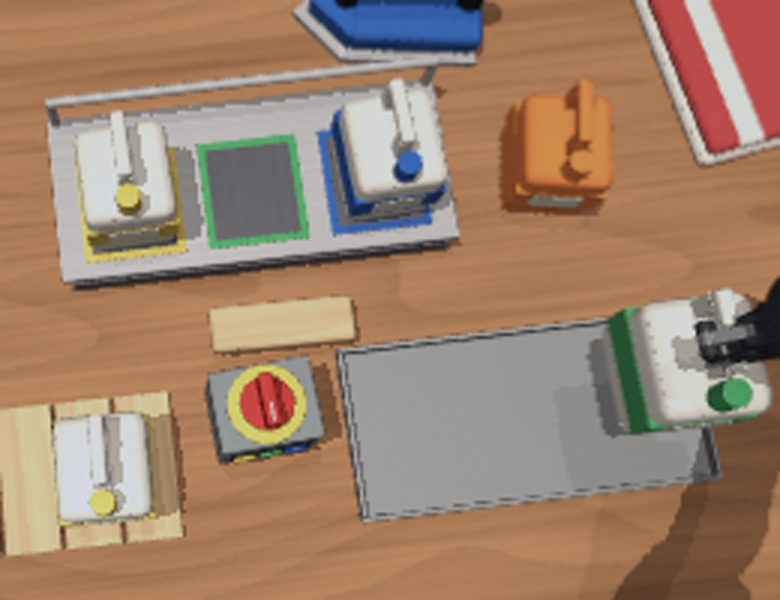

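```bash
python3 -m creep '0 0 0.5 0 0 0 1; -0.03 -0.05 1.2 0 0 0 1; -0.07 -0.05 2 0 0 0 1; -0.07 -0.05 2.8 -0.2 0 0 1; -0.07 -0.05 3.4 -0.4 0 0 1; -0.07 -0.05 3.9 -0.4 0 0 1; -0.07 -0.05 4.15 -0.4 0 0 1; -0.07 -0.05 4.25 -0.4 0 0 1; -0.07 -0.05 4.35 -0.4 0 0 1; -0.07 -0.05 4.4 -0.4 0 0 1'; python3 to.py 422 -345 132 1.57; python3 - <<'E'
from h import *
d=dict(np.load("top0.npz"))
A=lambda l:(np.array(l,float)+.5)/3-.5+[200,90]
b=unproj(d,A([(197,146),(295,135),(307,235),(210,247)]),45);print(b.round(1),b.mean(0))
E
```

```text
clock: 12.7
eef_pos: [421.9, -346.9, 141.0]
tool_rot: [3.14, 0.001, 1.572]
force: [0.1, -0.3, -1.5]
width: 12.6
at [ 421.9 -346.9  141. ] rot [3.140e+00 1.000e-03 1.572e+00] w 12.6 F [ 0.1 -0.3 -1.5] t 12.7
shift [0.048 0.003 0.224] rot [0.08 0.07 0.1 ] minrows 1.0
[[741.8  24.6  45. ]
 [741.5 -80.9  45. ]
 [630.1 -77.6  45. ]
 [629.4  25.   45. ]] [685.67786121 -27.24865386  45.        ]
```

```bash
python3 -m creep '0 0 0.06 0 0 0 1; 0 0 0.12 0 0 0 1; 0 0 0.18 0 0 0 1; 0 0 0.22 0 0 0 1; 0 0 0.22 0 0 0 1; 0 0 0.25 0 0 0 1; 0 0 0.25 0 0 0 1'
```

```text
clock: 13.28
eef_pos: [420.7, -347.4, 131.9]
tool_rot: [3.141, 0.001, 1.57]
force: [-3.2, 0.5, 11.0]
width: 12.9
```

```bash
python3 -m creep '0 0 -0.03 0 0 0 0.6; 0 0 -0.03 0 0 0 0.5; 0 0 -0.03 0 0 0 0.4; 0 0 -0.03 0 0 0 0.4; 0 0 -0.6 0 0 0 0.4; 0 0 -1.3 0 0 0 0.4; 0 0 -2.2 0 0 0 0.4; 0 0 -3.2 0 0 0 0.4; 0 0 -4.2 0 0 0 0.4;0 0 -4.2 0 0 0 0.4';  python3 to.py 600 100 315 1.57
```

```text
clock: 14.12
eef_pos: [424.5, -349.4, 306.1]
tool_rot: [3.13, 0.009, 1.571]
force: [1.1, -1.0, -0.0]
width: 51.3
at [ 424.5 -349.4  306.1] rot [3.13  0.009 1.571] w 51.3 F [ 1.1 -1.  -0. ] t 14.1
shift [11.234  4.39  -0.273] rot [0.67 0.52 0.05] minrows 12.0
```

```bash
python3 -m creep '0.9 0.4 0 0 0 0 0.4; 1.8 0.8 -0.1 0 0 0 0.4; 2.7 1.2 -0.2 0 0 0 0.4; 3.6 1.6 -0.2 0 0 0 0.4; 4.5 2 -0.2 0 0 0 0.4; 5.4 2.3 -0.2 0 0 0 0.4; 6.3 2.6 -0.2 0 0 0 0.4; 7.2 2.9 -0.2 0 0 0 0.4; 8.1 3.2 -0.2 0 0 0 0.4; 9 3.5 -0.2 0 0 0 0.4';  python3 -m creep '0.9 0.3 0 0 0 0 0.4; 1.8 0.6 0 0 0 0 0.4; 2.3 0.9 0 0 0 0 0.4; 2.3 0.9 0 0 0 0 0.4; 2.3 0.9 0 0 0 0 0.4;2.3 0.9 0 0 0 0 0.4'; python3 - <<'E'
from h import *
d=cam("wrist");save(d["img"],"w8");np.savez("w8.npz",**{k:d[k] for k in("img","Tw","K","D")});
d=cam("top");save(d["img"],"t8")
E
python3 to.py 686 102 230 1.57
```

```text
clock: 14.95
eef_pos: [561.1, 15.1, 305.9]
tool_rot: [-3.141, 0.0, 1.571]
force: [0.2, -0.2, -0.4]
width: 51.2
clock: 15.45
eef_pos: [596.5, 103.9, 305.6]
tool_rot: [-3.14, 0.002, 1.57]
force: [0.3, -0.8, -0.0]
width: 51.4
at [596.6 103.2 306.1] rot [-3.141e+00  2.000e-03  1.568e+00] w 51.3 F [ 0.4 -0.1  0.7] t 15.6
shift [-0.022  2.237  1.902] rot [-0.03  0.09 -0.09] minrows 3.0
```

View pics/w8.png

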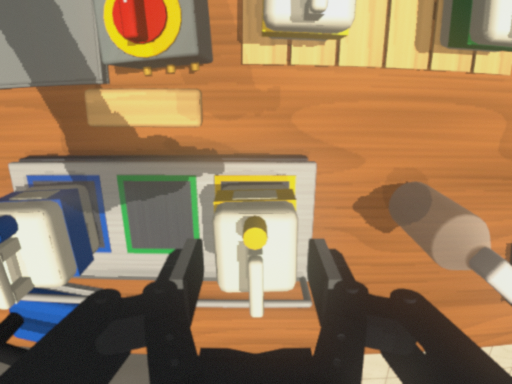

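View pics/t8.png

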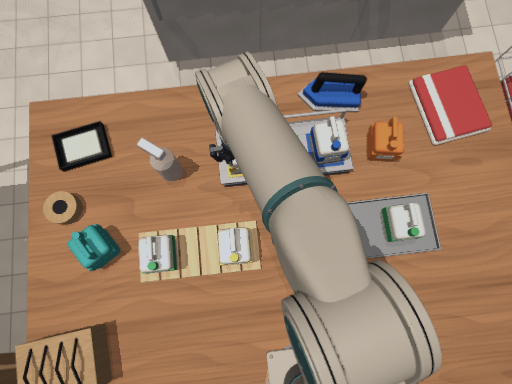

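```bash
python3 - <<'E'
from h import *
d=dict(np.load("w8.npz"))
print(unproj(d,[(255,254),(257,314)],194).round(1))
b=unproj(d,[(119,176),(197,176),(202,253),(128,255)],45);print(b.round(1),b.mean(0))
print(unproj(d,[(215,176),(295,175)],45).round(1))
E
python3 to.py 689 102 230 1.57
```

```text
[[661.3 103.4 194. ]
 [727.5 105.3 194. ]]
[[631.2 -77.1  45. ]
 [631.4  27.3  45. ]
 [744.9  27.7  45. ]
 [749.6 -80.3  45. ]] [689.2806037  -25.61290507  45.        ]
[[631.4  50.9  45. ]
 [630.  155.1  45. ]]
at [596.6 103.2 306.1] rot [-3.141e+00  2.000e-03  1.568e+00] w 51.3 F [ 0.4 -0.1  0.7] t 15.6
shift [-0.022  2.312  1.902] rot [-0.03  0.09 -0.09] minrows 3.0
```

```bash
python3 -m creep '0 0.6 0.2 0 0 0 0.4; 0 1.2 0.4 0 0 0 0.4; 0.01 1.8 0.7 0 0 0 0.4; 0.02 2.2 1.2 0 0 0 0.4; 0.02 2.2 1.7 0 0 0 0.4; 0.02 2.2 1.9 0 0 0 0.4; 0.02 2.2 1.9 0 0 0 0.4; 0.02 2.2 1.9 0 0 0 0.4'; python3 - <<'E'
from h import *
d=cam("wrist");save(d["img"],"w9")
E
python3 to.py 684 104 168 1.5708
```

```text
clock: 16.22
eef_pos: [684.5, 105.2, 230.7]
tool_rot: [-3.141, 0.001, 1.57]
force: [0.9, -0.0, 0.3]
width: 51.4
at [685.1 105.6 231.7] rot [3.14 0.   1.57] w 51.0 F [ 0.2 -0.5  0.3] t 16.3
shift [-0.04  -0.029  1.593] rot [ 0.09  0.01 -0.03] minrows 2.0
```

View pics/w9.png

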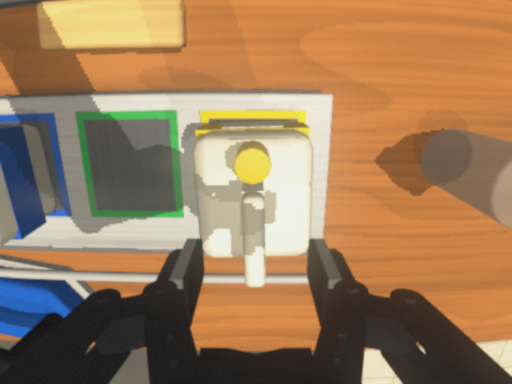

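Handle at (255,235), centred. Descend and grip, then lift.

```bash
python3 -m creep '-0.02 0 0.5 0 0 0 0.4; -0.04 0 1 0 0 0 0.4; -0.04 -0.02 1.3 0 0 0 0.4; -0.04 -0.02 1.55 0 0 0 0.4; -0.04 -0.02 1.55 0 0 0 0.4; -0.04 -0.02 1.55 0 0 0 0.7; -0.04 -0.02 1.55 0 0 0 1; -0.04 -0.02 1.55 0 0 0 1; -0.04 -0.02 1.55 0 0 0 1; -0.04 -0.02 1.55 0 0 0 1'; python3 -m creep '0 0 0 0 0 0 1;0 0 0 0 0 0 1; 0 0 -0.3 0 0 0 1; 0 0 -0.8 0 0 0 1;0 0 -1.4 0 0 0 1; 0 0 -2 0 0 0 1; 0 0 -2.7 0 0 0 1; 0 0 -3.3 0 0 0 1; 0 0 -3.6 0 0 0 1; 0 0 -3.6 0 0 0 1'; python3 to.py 422 -205 310 1.57
```

```text
clock: 17.1
eef_pos: [684.9, 104.6, 169.6]
tool_rot: [3.139, -0.0, 1.571]
force: [0.1, -1.0, 3.2]
width: 12.8
clock: 17.93
eef_pos: [685.5, 104.8, 316.4]
tool_rot: [3.135, -0.001, 1.571]
force: [0.0, 0.4, -1.9]
width: 12.6
at [685.5 104.8 316.4] rot [ 3.135e+00 -1.000e-03  1.571e+00] w 12.6 F [ 0.   0.4 -1.9] t 17.9
shift [-7.746 -6.588  0.112] rot [ 0.35 -0.05  0.05] minrows 10.0
```

```bash
python3 -m creep '-0.3 -0.4 0 0 0 0 1; -0.9 -0.9 0 0 0 0 1; -1.6 -1.5 0 0 0 0 1; -2.3 -2.1 0 0 0 0 1; -3 -2.7 0 0 0 0 1; -3.7 -3.3 0 0 0 0 1; -4.4 -3.9 0 0 0 0 1; -5.1 -4.5 0 0 0 0 1; -5.8 -5.1 0 0 0 0 1; -6.5 -5.6 0 0 0 0 1';  python3 -m creep '-0.5 -0.4 0 0 0 0 1; -0.9 -0.7 0 0 0 0 1; -1.15 -0.9 0 0 0 0 1; -1.25 -1 0 0 0 0 1; -1.25 -1 0 0 0 0 1; -1.25 -1 0 0 0 0 1'; python3 - <<'E'
from h import *
d=cam("wrist");save(d["img"],"w10")
d=cam("top");save(d["img"],"t10",(200,90,460,290),3)
E
python3 to.py 422 -205 140 1.57
```

```text
clock: 18.77
eef_pos: [457.0, -156.4, 311.4]
tool_rot: [-3.138, -0.0, 1.571]
force: [0.8, -0.7, -1.4]
width: 12.8
clock: 19.27
eef_pos: [420.2, -204.8, 312.0]
tool_rot: [-3.141, -0.001, 1.571]
force: [0.1, -0.0, -1.3]
width: 12.6
at [ 420.8 -204.3  312.1] rot [-3.142 -0.     1.573] w 13.2 F [ 0.4  0.3 -1.1] t 19.4
shift [-0.019  0.031  4.304] rot [-0.   -0.02  0.17] minrows 5.0
```

View pics/t10.png

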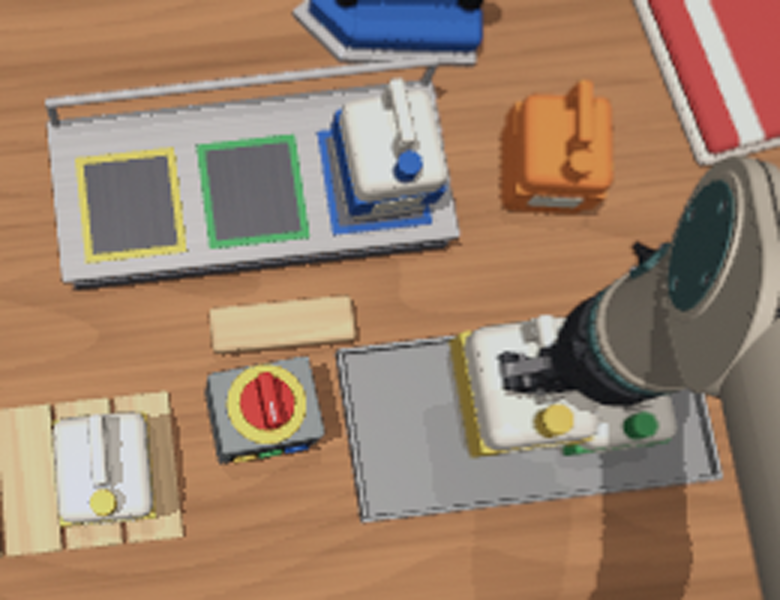

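View pics/w10.png

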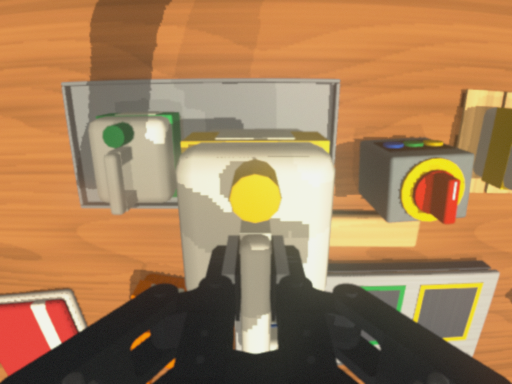

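```bash
python3 - <<'E'
from h import *
d=dict(np.load("top0.npz"))
A=lambda l:(np.array(l,float)+.5)/3-.5+[200,90]
print(unproj(d,A([(640,425),(573,449)]),[117+5]),unproj(d,A([(573,449)]),15))
b=unproj(d,A([(78,160),(175,149),(185,246),(89,261)]),45);print(b.round(1),b.mean(0))
E
```

```text
[[ 388.1607508  -348.46017433  122.        ]
 [ 373.49935232 -282.01395971  122.        ]] [[ 378.49209903 -320.79941031   15.        ]]
[[741.4 152.3  45. ]
 [741.3  48.3  45. ]
 [633.6  50.8  45. ]
 [629.6 152.2  45. ]] [686.4578034 100.8999234  45.       ]
```

```bash
python3 -m creep '0 0.02 0.5 0 0 0 1; 0 0.03 1.2 0 0 0 1; 0 0.03 2 0 0 0 1; 0 0.03 2.8 0 0 0 1; 0 0.03 3.4 0 0 0 1; 0 0.03 3.9 0 0 0 1; 0 0.03 4.1 0 0 0 1; 0 0.03 4.2 0 0 0 1; 0 0.03 4.28 0 0 0 1; 0 0.03 4.28 0 0 0 1';  python3 -m creep '0 0 0.06 0 0 0 1; 0 0 0.12 0 0 0 1; 0 0 0.18 0 0 0 1; 0 0 0.23 0 0 0 1; 0 0 0.25 0 0 0 1; 0 0 0.27 0 0 0 1'
```

```text
clock: 20.2
eef_pos: [422.0, -205.5, 141.6]
tool_rot: [3.141, 0.001, 1.571]
force: [-0.5, -0.2, -0.6]
width: 12.9
clock: 20.7
eef_pos: [421.2, -205.7, 130.4]
tool_rot: [-3.142, 0.0, 1.571]
force: [1.3, 0.2, -1.3]
width: 13.0
```

```bash
python3 -m creep '0 0 0.03 0 0 0 1; 0 0 0.06 0 0 0 1; 0 0 0.06 0 0 0 1'
```

```text
clock: 20.95
eef_pos: [421.0, -205.9, 129.4]
tool_rot: [3.142, 0.001, 1.57]
force: [-4.7, 0.4, 16.8]
width: 12.9
```

Contact. Release and rise, then go to look over the board.

```bash
python3 -m creep '0 0 -0.03 0 0 0 0.6; 0 0 -0.03 0 0 0 0.5; 0 0 -0.03 0 0 0 0.4; 0 0 -0.03 0 0 0 0.4; 0 0 -0.6 0 0 0 0.4; 0 0 -1.3 0 0 0 0.4; 0 0 -2.2 0 0 0 0.4; 0 0 -3.2 0 0 0 0.4; 0 0 -4.2 0 0 0 0.4;0 0 -4.2 0 0 0 0.4'; python3 - <<'E'
from h import *
d=cam("wrist");save(d["img"],"w11")
E
python3 to.py 410 157 310 1.57
```

```text
clock: 21.78
eef_pos: [425.3, -207.2, 302.9]
tool_rot: [3.129, 0.006, 1.571]
force: [1.4, -0.3, 0.5]
width: 51.2
at [ 423.7 -206.6  299.7] rot [3.134 0.004 1.571] w 51.4 F [ 0.1  1.  -0.3] t 21.8
shift [ 9.089 -0.341 -0.295] rot [0.46 0.23 0.04] minrows 9.0
```

View pics/w11.png

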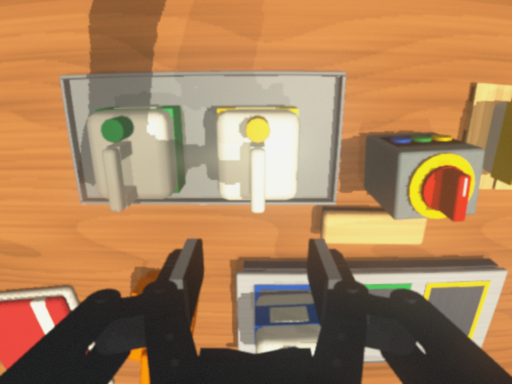

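```bash
python3 -m creep '0.9 0 -0.1 0 0 0 0.4; 1.8 0 -0.2 0 0 0 0.4; 2.7 -0.1 -0.3 0 0 0 0.4; 3.6 -0.1 -0.3 0 0 0 0.4; 4.5 -0.2 -0.3 0 0 0 0.4; 5.4 -0.2 -0.3 0 0 0 0.4; 6.3 -0.3 -0.3 0 0 0 0.4; 7.2 -0.3 -0.3 0 0 0 0.4; 8.1 -0.3 -0.3 0.4 0 0 0.4; 9 -0.3 -0.3 0.4 0 0 0.4';  python3 -m creep '0.07 0 0 0 0 0 0.4; 0.07 0 0 0 0 0 0.4;0.07 0 0 0 0 0 0.4'; python3 - <<'E'
from h import *
d=cam("wrist");save(d["img"],"w12");np.savez("w12.npz",**{k:d[k] for k in("img","Tw","K","D")});
E
python3 to.py 410 157 200 1.57
```

```text
clock: 22.67
eef_pos: [408.3, 155.8, 306.7]
tool_rot: [-3.132, 0.001, 1.571]
force: [0.0, -0.6, 0.5]
width: 51.2
clock: 22.92
eef_pos: [408.6, 156.4, 306.8]
tool_rot: [-3.132, 0.002, 1.571]
force: [0.1, -2.2, -0.5]
width: 51.4
at [408.8 155.7 307. ] rot [-3.133e+00  2.000e-03  1.570e+00] w 51.1 F [ 0.2  0.4 -0.1] t 23.0
shift [0.037 0.054 2.674] rot [-0.51  0.11 -0.03] minrows 3.0
```

View pics/w12.png

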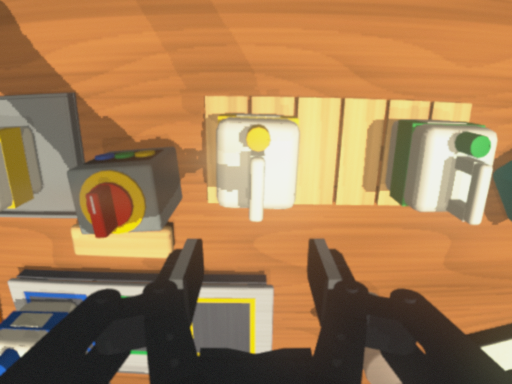

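```bash
python3 - <<'E'
from h import *
d=dict(np.load("w12.npz"));save(d["img"],"w12c",(195,90,515,230),2)
print(unproj(d,[(257,158),(256,219),(484,163),(476,221)],161).round(1))
E
python3 to.py 409 157 200 1.57
```

```text
[[392.5 157.6 161. ]
 [452.9 156.8 161. ]
 [395.5 376.8 161. ]
 [456.2 381.6 161. ]]
at [408.8 155.7 307. ] rot [-3.133e+00  2.000e-03  1.570e+00] w 51.1 F [ 0.2  0.4 -0.1] t 23.0
shift [0.037 0.029 2.674] rot [-0.51  0.11 -0.03] minrows 3.0
```

View pics/w12c.png

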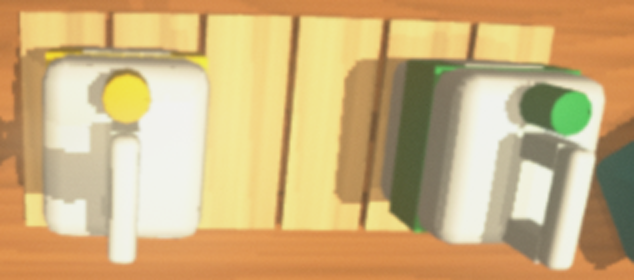

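```bash
python3 -m creep '0.02 0.02 0.6 0 0 0 0.4; 0.03 0.04 1.4 -0.2 0 0 0.4; 0.03 0.04 2.2 -0.5 0 0 0.4; 0.03 0.04 3 -0.5 0 0 0.4; 0.03 0.04 3.7 -0.5 0 0 0.4; 0.03 0.04 4.1 -0.5 0 0 0.4; 0.03 0.04 4.28 -0.5 0 0 0.4; 0.03 0.04 4.28 -0.5 0 0 0.4; 0.03 0.04 4.28 -0.5 0 0 0.4'; python3 - <<'E'
from h import *
d=cam("wrist");save(d["img"],"w13")
E
python3 to.py 411 157 135 1.57
```

```text
clock: 23.72
eef_pos: [410.0, 157.6, 137.0]
tool_rot: [3.14, 0.001, 1.569]
force: [0.5, -0.2, -0.8]
width: 51.2
at [410.4 158.  137.5] rot [3.138 0.    1.57 ] w 51.1 F [0.1 0.3 0.1] t 23.8
shift [-0.025  0.015  0.061] rot [ 0.18  0.   -0.02] minrows 1.0
```

View pics/w13.png

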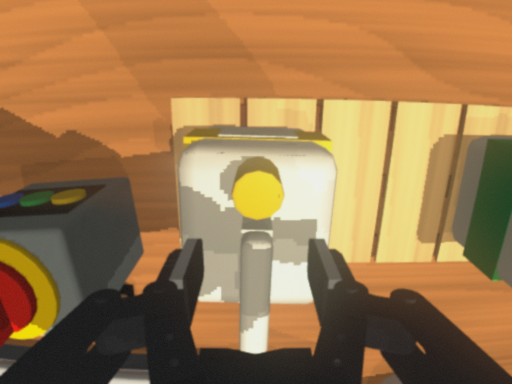

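Handle (256,290) is between the fingers. Close and lift.

```bash
python3 -m creep '-0.01 0.01 0.05 0 0 0 0.6; -0.01 0.01 0.05 0 0 0 0.8; -0.01 0.01 0.05 0 0 0 1; -0.01 0.01 0.05 0 0 0 1; -0.01 0.01 0.05 0 0 0 1; -0.01 0.01 0.05 0 0 0 1; -0.01 0.01 0.05 0 0 0 1'; python3 -m creep '0 0 0 0 0 0 1;0 0 -0.2 0 0 0 1; 0 0 -0.4 0 0 0 1; 0 0 -0.6 0 0 0 1;0 0 -1 0 0 0 1; 0 0 -1.5 0 0 0 1; 0 0 -2.1 0 0 0 1; 0 0 -2.7 0 0 0 1; 0 0 -3.3 0 0 0 1; 0 0 -3.9 0 0 0 1';  python3 to.py 689 102 320 1.57
```

```text
clock: 24.35
eef_pos: [410.7, 158.0, 135.5]
tool_rot: [3.138, 0.0, 1.571]
force: [-0.5, -1.3, 5.8]
width: 12.7
clock: 25.18
eef_pos: [408.7, 157.7, 292.1]
tool_rot: [3.141, 0.001, 1.571]
force: [0.6, 0.1, -7.1]
width: 12.8
at [408.7 157.7 292.1] rot [3.141e+00 1.000e-03 1.571e+00] w 12.8 F [ 0.6  0.1 -7.1] t 25.2
shift [-1.397  7.007 -0.69 ] rot [0.05 0.04 0.08] minrows 7.0
```

```bash
python3 -m creep '0 0.3 -0.1 0 0 0 1; -0.1 0.8 -0.2 0 0 0 1; -0.25 1.5 -0.2 0 0 0 1; -0.4 2.2 -0.2 0 0 0 1; -0.55 2.9 -0.2 0 0 0 1; -0.7 3.6 -0.2 0 0 0 1; -0.85 4.3 -0.2 0 0 0 1; -1 5 -0.2 0 0 0 1; -1.15 5.7 -0.2 0 0 0 1; -1.3 6.3 -0.2 0 0 0 1'; python3 -m creep '-0.06 0.4 0 0 0 0 1;-0.06 0.6 0 0 0 0 1;-0.06 0.6 0 0 0 0 1;-0.06 0.6 0 0 0 0 1'; python3 - <<'E'
from h import *
d=cam("wrist");save(d["img"],"w14");np.savez("w14.npz",**{k:d[k] for k in("img","Tw","K","D")});
E
python3 to.py 687 102 200 1.57
```

```text
clock: 26.02
eef_pos: [662.5, 105.3, 298.6]
tool_rot: [3.141, 0.0, 1.571]
force: [0.1, 0.2, -7.3]
width: 12.8
clock: 26.35
eef_pos: [684.5, 103.7, 298.2]
tool_rot: [-3.14, 0.0, 1.571]
force: [-0.5, 0.3, -7.2]
width: 13.0
at [684.2 104.  298.6] rot [-3.14   0.     1.572] w 13.0 F [-0.2 -0.3 -7.6] t 26.4
shift [-0.05   0.073  2.464] rot [-0.07  0.01  0.1 ] minrows 3.0
```

View pics/w14.png

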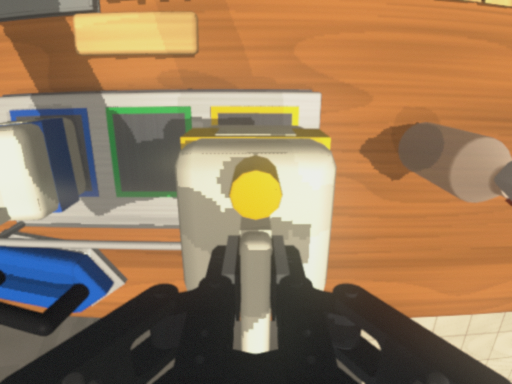

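```bash
python3 - <<'E'
from h import *
d=dict(np.load("w14.npz"))
print(unproj(d,[(211,107),(299,106),(107,108),(191,107),(191,195),(116,197)],45).round(1))
E

```

```text
[[630.9  50.3  45. ]
 [629.6 156.1  45. ]
 [630.4 -78.2  45. ]
 [630.8  26.1  45. ]
 [743.   19.7  45. ]
 [746.1 -81.3  45. ]]
```

```bash
python3 -m creep '-0.02 0.06 0.4 0 0 0 1; -0.02 0.07 0.9 0 0 0 1; -0.02 0.07 1.4 0 0 0 1; -0.02 0.07 1.9 0 0 0 1; -0.02 0.07 2.3 0 0 0 1; -0.02 0.07 2.6 0 0 0 1; -0.02 0.07 2.8 0 0 0 1; -0.02 0.07 2.95 0 0 0 1; -0.02 0.07 3 0 0 0 1; -0.02 0.07 3 0 0 0 1'; python3 to.py 687 103 168.5 1.5708
```

```text
clock: 27.23
eef_pos: [688.8, 102.9, 179.4]
tool_rot: [3.14, 0.0, 1.571]
force: [-0.5, 0.1, -7.8]
width: 13.2
at [688.8 102.9 179.4] rot [3.14  0.    1.571] w 13.2 F [-0.5  0.1 -7.8] t 27.2
shift [ 0.002 -0.045  0.271] rot [0.11 0.02 0.01] minrows 1.0
```

```bash
python3 -m creep '0 -0.03 0.05 0 0 0 1; 0 -0.03 0.1 0 0 0 1; 0 -0.03 0.15 0 0 0 1; 0 -0.03 0.2 0 0 0 1; 0 -0.03 0.24 0 0 0 1; 0 -0.03 0.26 0 0 0 1; 0 -0.03 0.27 0 0 0 1'
```

```text
clock: 27.82
eef_pos: [687.6, 102.7, 169.1]
tool_rot: [3.14, 0.001, 1.571]
force: [-2.3, -0.9, 0.3]
width: 13.1
```

```bash
python3 -m creep '0 0 0.03 0 0 0 1; 0 0 0.03 0 0 0 1; 0 0 0.03 0 0 0 0.6; 0 0 0.02 0 0 0 0.5; 0 0 0 0 0 0 0.4; 0 0 0 0 0 0 0.4; 0 0 -0.6 0 0 0 0.4; 0 0 -1.4 0 0 0 0.4; 0 0 -2.3 0 0 0 0.4; 0 0 -3.2 0 0 0 0.4';  python3 to.py 410 378 310 1.57
```

```text
clock: 28.65
eef_pos: [687.2, 102.9, 297.5]
tool_rot: [3.14, 0.0, 1.571]
force: [1.5, 0.7, -0.1]
width: 50.7
at [687.2 102.9 297.5] rot [3.14  0.    1.571] w 50.7 F [ 1.5  0.7 -0.1] t 28.6
shift [ 6.879 -6.927 -0.322] rot [0.07 0.02 0.06] minrows 10.0
```

```bash
python3 -m creep '0.7 -0.7 0 0 0 0 0.4; 1.4 -1.4 -0.1 0 0 0 0.4; 2.1 -2.1 -0.2 0 0 0 0.4; 2.8 -2.8 -0.3 0 0 0 0.4; 3.5 -3.5 -0.3 0 0 0 0.4; 4.2 -4.2 -0.3 0 0 0 0.4; 4.9 -4.9 -0.3 0 0 0 0.4; 5.6 -5.6 -0.3 0 0 0 0.4; 6.3 -6.3 -0.3 0 0 0 0.4; 6.9 -6.9 -0.3 0 0 0 0.4';  python3 -m creep '0 0 0 0 0 0 0.4; 0 0 0 0 0 0 0.4;0 0 0 0 0 0 0.4'; python3 - <<'E'
from h import *
d=cam("wrist");save(d["img"],"w15");np.savez("w15.npz",**{k:d[k] for k in("img","Tw","K","D")});
d=cam("top");save(d["img"],"t15",(120,90,460,290),2)
E
python3 to.py 414 378 200 1.57
```

```text
clock: 29.48
eef_pos: [409.0, 381.1, 308.3]
tool_rot: [3.139, -0.001, 1.573]
force: [0.6, 0.8, -0.9]
width: 51.1
clock: 29.73
eef_pos: [411.9, 378.6, 308.0]
tool_rot: [3.139, 0.001, 1.571]
force: [0.6, -0.2, -0.3]
width: 51.4
at [412.7 377.6 307.8] rot [3.139e+00 1.000e-03 1.568e+00] w 51.2 F [ 0.3  0.3 -0.6] t 29.8
shift [0.012 0.025 2.694] rot [ 0.14  0.05 -0.1 ] minrows 3.0
```

View pics/w15.png

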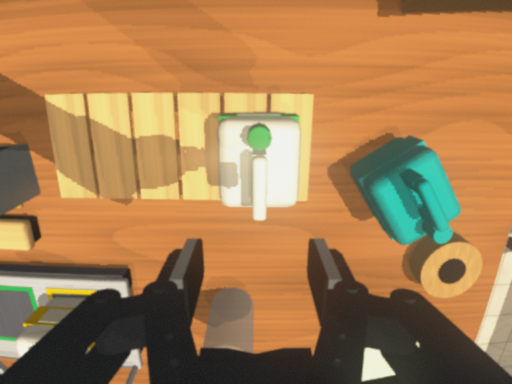

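View pics/t15.png

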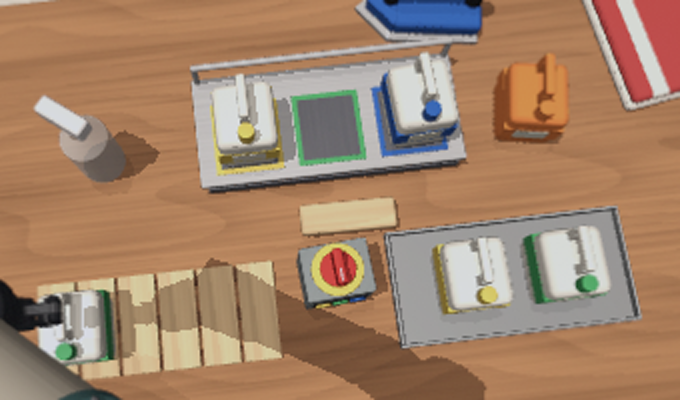

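```bash
python3 - <<'E'
from h import *
d=dict(np.load("w15.npz"))
print(unproj(d,[(259.5,157),(260,219)],161).round(1))
E
```

```text
[[396.9 382.3 161. ]
 [458.8 383.1 161. ]]
```

```bash
python3 -m creep '0.05 0.03 0.6 0 0 0 0.4; 0.1 0.07 1.4 0 0 0 0.4; 0.1 0.07 2.2 0 0 0 0.4; 0.1 0.07 3 0 0 0 0.4; 0.1 0.07 3.5 0 0 0 0.4; 0.1 0.07 3.8 0 0 0 0.4;  0.1 0.07 3.8 0 0 0 0.4'; python3 - <<'E'
from h import *
d=cam("wrist");save(d["img"],"w16")
E
python3 to.py 415.5 381.5 135 1.57
```

```text
clock: 30.42
eef_pos: [414.3, 380.0, 152.8]
tool_rot: [-3.14, 0.005, 1.568]
force: [-0.7, -0.0, 0.1]
width: 50.9
at [414.9 381.  154.5] rot [-3.142e+00  3.000e-03  1.569e+00] w 51.4 F [-0.4  0.5  0.4] t 30.5
shift [0.013 0.015 0.487] rot [-0.    0.16 -0.08] minrows 1.0
```

View pics/w16.png

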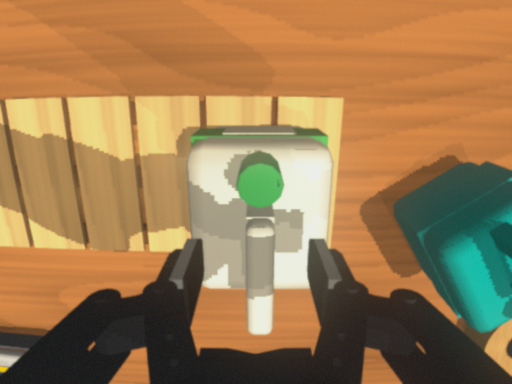

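```bash
python3 -m creep '0.04 0.01 0.3 0 0 0 0.4; 0.04 0.01 0.47 0 0 0 0.4; 0.04 0.01 0.47 0 0 0 0.4; 0.04 0.01 0.47 0 0 0 0.6; 0.04 0.01 0.47 0 0 0 0.8; 0.04 0.01 0.47 0 0 0 1; 0.04 0.01 0.47 0 0 0 1; 0.04 0.01 0.47 0 0 0 1; 0.04 0.01 0.47 0 0 0 1; 0.04 0.01 0.47 0 0 0 1'; python3 -m creep '0 0 0 0 0 0 1;0 0 -0.2 0 0 0 1; 0 0 -0.4 0 0 0 1; 0 0 -0.6 0 0 0 1;0 0 -1 0 0 0 1; 0 0 -1.5 0 0 0 1; 0 0 -2.1 0 0 0 1; 0 0 -2.7 0 0 0 1; 0 0 -3.4 0 0 0 1; 0 0 -4.1 0 0 0 1';  python3 to.py 687 -26 315 1.57
```

```text
clock: 31.3
eef_pos: [415.0, 383.4, 137.4]
tool_rot: [3.14, 0.002, 1.57]
force: [0.0, -4.1, 5.2]
width: 12.6
clock: 32.13
eef_pos: [413.6, 384.2, 302.0]
tool_rot: [3.141, 0.001, 1.572]
force: [-0.4, 0.1, -8.4]
width: 12.8
at [413.6 384.2 302. ] rot [3.141e+00 1.000e-03 1.572e+00] w 12.8 F [-0.4  0.1 -8.4] t 32.1
shift [-10.262   6.826  -0.313] rot [0.02 0.05 0.1 ] minrows 12.0
```

```bash
python3 -m creep '-0.4 0.1 -0.2 0 0 0 1; -1.1 0.3 -0.4 0 0 0 1; -1.9 0.6 -0.6 0 0 0 1; -2.7 0.9 -0.6 0 0 0 1; -3.5 1.2 -0.6 0 0 0 1; -4.3 1.5 -0.6 0 0 0 1; -5.1 1.8 -0.6 0 0 0 1; -5.9 2.1 -0.6 0 0 0 1; -6.7 2.4 -0.6 0 0 0 1; -7.5 2.7 -0.6 0 0 0 1';  python3 -m creep '-0.8 0.3 0 0 0 0 1; -1.6 0.6 0 0 0 0 1; -2.2 1 0 0 0 0 1; -2.6 1.6 0 0 0 0 1; -2.75 2.2 0 0 0 0 1;  -2.75 2.9 0 0 0 0 1; -2.75 3.6 0 0 0 0 1; -2.75 4 0 0 0 0 1;  -2.75 4.1 0 0 0 0 1; -2.75 4.1 0 0 0 0 1'; python3 to.py 687 -26 315 1.57
```

```text
clock: 32.97
eef_pos: [522.2, 83.3, 325.5]
tool_rot: [3.14, -0.0, 1.572]
force: [0.8, -0.1, -8.2]
width: 12.4
clock: 33.8
eef_pos: [686.8, -24.8, 324.3]
tool_rot: [-3.142, -0.001, 1.572]
force: [-1.6, 0.7, -8.0]
width: 12.9
at [686.8 -24.8 324.3] rot [-3.142e+00 -1.000e-03  1.572e+00] w 12.9 F [-1.6  0.7 -8. ] t 33.8
shift [-0.029  0.004  0.231] rot [-0.   -0.04  0.1 ] minrows 1.0
```

```bash
python3 - <<'E'
from h import *
d=cam("wrist");save(d["img"],"w17");np.savez("w17.npz",**{k:d[k] for k in("img","Tw","K","D")})
E
python3 to.py 686.5 -26.5 185 1.57
```

```text
at [685.6 -25.  324.5] rot [-3.14  -0.     1.572] w 13.1 F [-1.1 -0.2 -8.5] t 33.9
shift [-0.039  0.026  3.488] rot [-0.07 -0.02  0.09] minrows 4.0
```

View pics/w17.png

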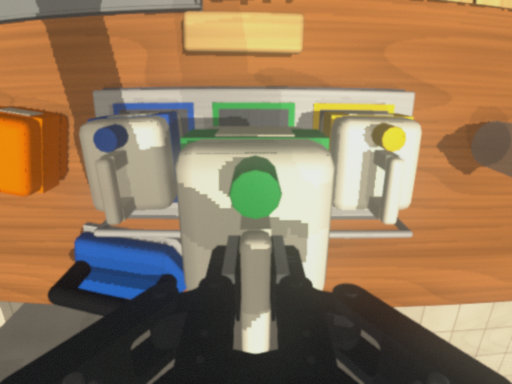

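```bash
python3 -m creep '-0.02 0.02 0.4 0 0 0 1; -0.04 0.02 0.9 0 0 0 1; -0.04 0.02 1.4 0 0 0 1; -0.04 0.02 1.9 0 0 0 1; -0.04 0.02 2.4 0 0 0 1; -0.04 0.02 2.8 0 0 0 1; -0.04 0.02 3.1 0 0 0 1; -0.04 0.02 3.35 0 0 0 1; -0.04 0.02 3.5 0 0 0 1; -0.04 0.02 3.5 0 0 0 1'; python3 to.py 686.5 -26.5 170.5 1.57
```

```text
clock: 34.68
eef_pos: [686.6, -27.2, 184.6]
tool_rot: [-3.141, 0.0, 1.571]
force: [-1.3, -0.6, -8.2]
width: 12.9
at [686.6 -27.2 184.6] rot [-3.141  0.     1.571] w 12.9 F [-1.3 -0.6 -8.2] t 34.7
shift [ 0.017 -0.002  0.352] rot [-0.03  0.02  0.05] minrows 1.0
```

```bash
python3 -m creep '0.01 0 0.06 0 0 0 1; 0.01 0 0.12 0 0 0 1; 0.01 0 0.18 0 0 0 1; 0.01 0 0.24 0 0 0 1; 0.01 0 0.29 0 0 0 1; 0.01 0 0.33 0 0 0 1; 0.01 0 0.36 0 0 0 1; 0.01 0 0.36 0 0 0 1'
```

```text
clock: 35.35
eef_pos: [687.4, -26.8, 170.9]
tool_rot: [3.14, 0.0, 1.571]
force: [-0.4, 0.3, -8.2]
width: 12.7
```

```bash
python3 -m creep '0 0 0.02 0 0 0 1; 0 0 0.04 0 0 0 1; 0 0 0.06 0 0 0 1; 0 0 0.07 0 0 0 1'
```

```text
clock: 35.68
eef_pos: [687.8, -27.5, 170.3]
tool_rot: [3.139, 0.001, 1.57]
force: [-5.4, -1.6, 7.2]
width: 12.7
```

Contact. Release, rise and inspect.

```bash
python3 -m creep '0 0 0 0 0 0 0.6; 0 0 0 0 0 0 0.5; 0 0 0 0 0 0 0.4; 0 0 0 0 0 0 0.4; 0 0 -0.6 0 0 0 0.4; 0 0 -1.4 0 0 0 0.4; 0 -0.4 -2.3 0 0 0 0.4; 0 -1 -3.2 0 0 0 0.4; 0 -1.8 -3.4 0 0 0 0.4; 0 -2.6 -3.4 0 0 0 0.4'; python3 -m creep '0 -0.7 0 0 0 0 0.4; 0 -1.4 0 0 0 0 0.4; 0 -2.1 0 0 0 0 0.4; 0 -2.8 0 0 0 0 0.4; 0 -3.3 0 0 0 0 0.4; 0 -3.3 0 0 0 0 0.4'; python3 - <<'E'
from h import *
d=cam("wrist");save(d["img"],"w18");np.savez("w18.npz",**{k:d[k] for k in("img","Tw","K","D")})
d=cam("top");save(d["img"],"t18",(120,90,460,290),2)
d=cam("scene");save(d["img"],"s18",(130,90,380,280),3)
E
python3 to.py 453 -4 180 1.65
```

```text
clock: 36.52
eef_pos: [584.9, -26.2, 308.0]
tool_rot: [3.131, 0.0, 1.571]
force: [0.3, 0.2, -0.1]
width: 51.0
clock: 37.02
eef_pos: [447.4, -26.8, 304.3]
tool_rot: [-3.141, 0.001, 1.571]
force: [-0.5, 0.1, 0.7]
width: 51.3
at [452.6 -26.6 304.6] rot [3.137 0.    1.571] w 51.4 F [ 0.6  0.7 -0.1] t 37.2
shift [ 5.670e-01 -2.000e-03  3.114e+00] rot [ 0.24  0.03 -4.52] minrows 4.0
```

View pics/w18.png

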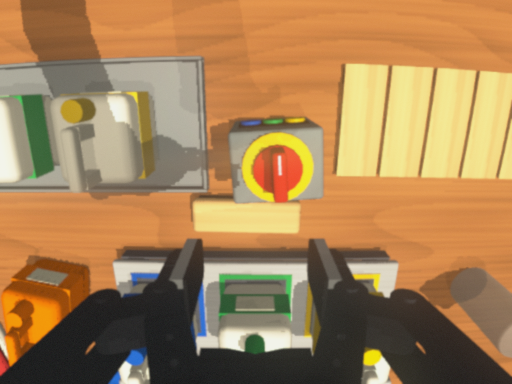

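View pics/t18.png

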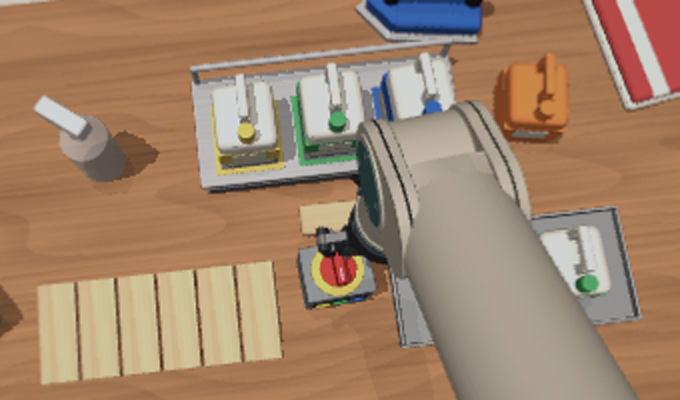

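View pics/s18.png

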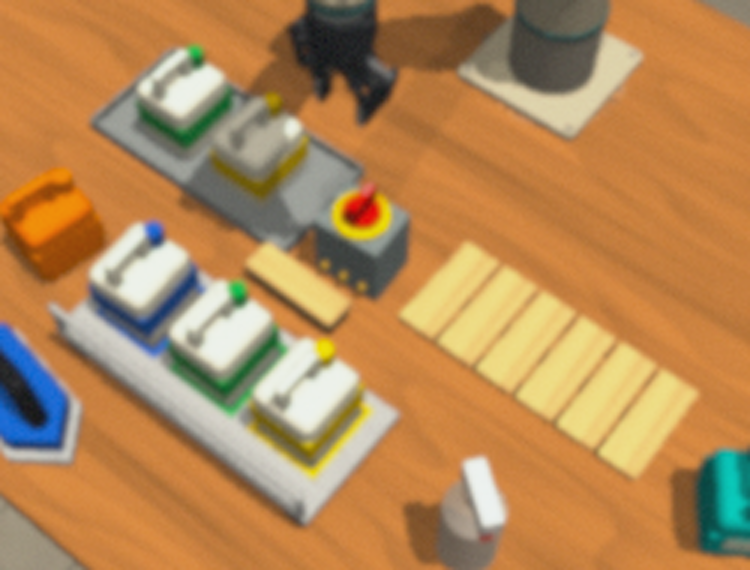

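```bash
python3 -m creep '0.3 0 0.6 0 0 -2 0.5; 0.56 0 1.3 0.2 0 -4.5 0.5; 0.56 0 2 0.2 0 -4.5 0.5; 0.56 0 2.6 0.2 0 -4.5 0.5; 0.56 0 3.1 0.2 0 -4.5 0.5; 0.56 0 3.1 0.2 0 -4.5 0.5; 0.56 0 3.1 0.2 0 -4.5 0.5'; python3 - <<'E'
from h import *
d=cam("wrist");save(d["img"],"w19");np.savez("w19.npz",**{k:d[k] for k in("img","Tw","K","D")})
E
python3 to.py 453 -4.5 129 1.65
```

```text
clock: 37.75
eef_pos: [452.1, -4.1, 179.3]
tool_rot: [-3.138, -0.0, 1.65]
force: [0.3, -0.3, 0.4]
width: 42.6
at [452.8  -4.2 180.3] rot [-3.141  0.     1.65 ] w 42.7 F [ 0.5 -0.1 -0. ] t 37.8
shift [-0.009  0.005  1.282] rot [-0.06  0.   -0.02] minrows 2.0
```

View pics/w19.png

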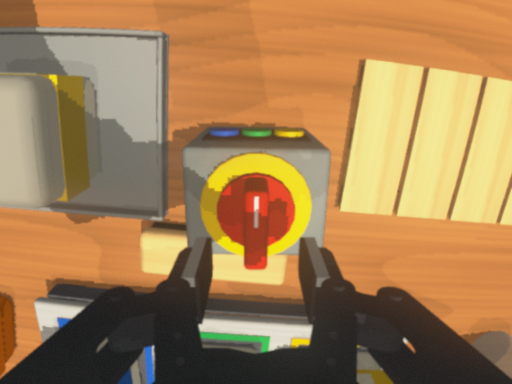

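```bash
python3 -m creep '0 0 0.4 0 0 0 0.5; 0 0 0.8 0 0 0 0.5; 0 0 1.1 0 0 0 0.5; 0 0 1.24 0 0 0 0.5; 0 0 1.24 0 0 0 0.5; 0 0 1.24 0 0 0 0.6; 0 0 1.24 0 0 0 0.8; 0 0 1.24 0 0 0 1; 0 0 1.24 0 0 0 1; 0 0 1.24 0 0 0 1'; python3 -m creep '0 0 0 0 0 0 1;0 0 0 0 0 3 1;0 0 0 0 0 8 1;0 0 0 0 0 13 1; 0 0 0 0 0 18 1; 0 0 0 0 0 23 1; 0 0 0 0 0 28 1; 0 0 0 0 0 33 1; 0 0 0 0 0 38 1; 0 0 0 0 0 43 1'
```

```text
clock: 38.63
eef_pos: [452.4, -4.0, 131.6]
tool_rot: [3.141, -0.0, 1.648]
force: [-0.1, 1.3, 4.8]
width: 13.4
clock: 39.47
eef_pos: [452.3, -4.2, 131.6]
tool_rot: [3.141, -0.0, 0.895]
force: [-0.4, -0.4, 5.1]
width: 13.3
```

```bash
python3 -m creep '0 0 0 0 0 5 1;0 0 0 0 0 10 1;0 0 0 0 0 15 1;0 0 0 0 0 20 1; 0 0 0 0 0 25 1; 0 0 0 0 0 30 1; 0 0 0 0 0 35 1; 0 0 0 0 0 40 1; 0 0 0 0 0 44 1; 0 0 0 0 0 46 1';python3 -m creep '0 0 0 0 0 2 1; 0 0 0 0 0 3 1;0 0 0 0 0 3 1'; python3 -c "
from h import *
s=ctrl.read_state();print(s['torque'],s['force'])"
```

```text
clock: 40.3
eef_pos: [451.9, -4.3, 131.5]
tool_rot: [-3.141, 0.0, 0.093]
force: [-1.6, -0.5, 7.3]
width: 13.1
clock: 40.55
eef_pos: [451.9, -4.3, 131.5]
tool_rot: [3.141, 0.0, 0.048]
force: [-2.0, -1.8, 7.8]
width: 13.1
[-0.23622531  0.33984784  1.0604948 ] [-1.95700853 -1.77605507  7.80838696]
```

```bash
python3 -m creep '0 0 0 0 0 -0.5 0.8; 0 0 0 0 0 -1 0.6; 0 0 0 0 0 -1 0.5; 0 0 0 0 0 -1 0.4;  0 0 0 0 0 -1 0.4; 0 0 -0.7 0 0 -1 0.4; 0 0 -1.5 0 0 -1 0.4; 0 0 -2.4 0 0 -1 0.4; 0 0 -3.3 0 0 -1 0.4; 0 -0.5 -4.2 0 0 -1 0.4'; python3 -m creep '0 -0.7 0 0 0 0 0.4; 0 -1.4 0 0 0 0 0.4; 0 -2.1 0 0 0 0 0.4; 0 -2.8 0 0 0 0 0.4; 0 -3.5 0 0 0 0 0.4; 0 -4.2 0 0 0 0 0.4; 0 -4.9 0 0 0 0 0.4;0 -5.6 0 0 0 0 0.4;0 -5.6 0 0 0 0 0.4'; python3 - <<'E'
from h import *
d=cam("wrist");save(d["img"],"w20")
d=cam("top");save(d["img"],"t20",(120,90,460,290),2);np.savez("t20.npz",**{k:d[k] for k in("img","Tw","K","D")});save(d["img"],"t20b",(200,100,460,280),3)
print(ctrl.read_state()["eef_pos"])
E
```

```text
clock: 41.38
eef_pos: [450.6, 12.1, 300.3]
tool_rot: [3.139, 0.002, 0.055]
force: [1.3, 0.2, -0.5]
width: 51.1
clock: 42.13
eef_pos: [435.9, 245.9, 297.8]
tool_rot: [-3.139, 0.002, 0.069]
force: [-0.1, 1.5, 0.1]
width: 50.7
[436.68618042 239.93653644 297.87804452]
```

View pics/w20.png

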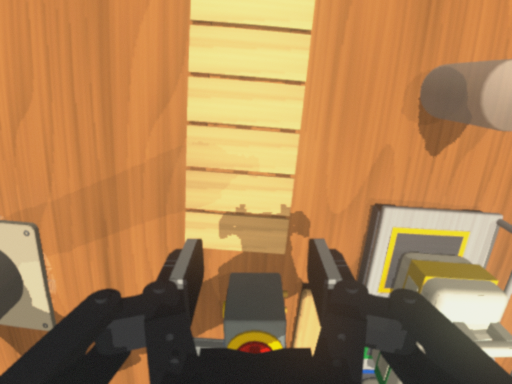

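View pics/t20b.png

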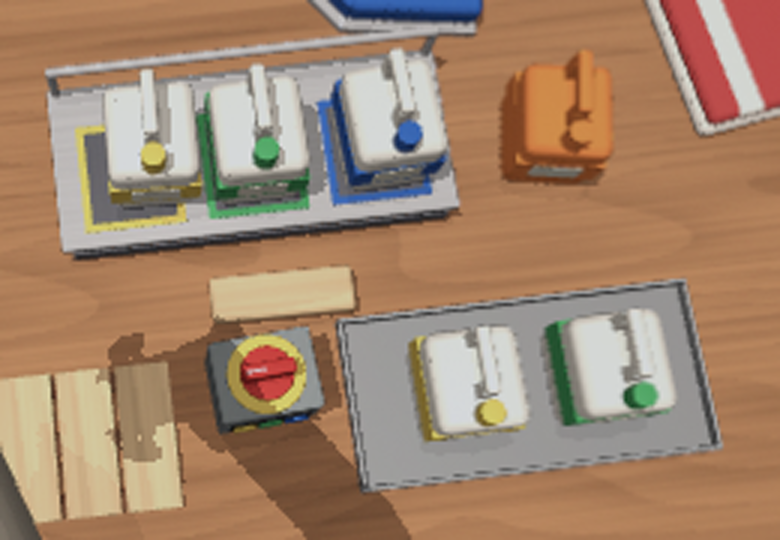

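The isolator is on again. The fresh yellow canister, which stood correctly in t18, now sits off its bay at (153,125) in the crop, so it has been knocked aside. To obey the rule I will switch the pump off again, re-seat the canister, and switch back on.

```bash
python3 to.py 452 -4.5 180 0.06
```

```text
at [436.7 239.9 297.9] rot [3.141e+00 3.000e-03 6.400e-02] w 51.1 F [ 0.2 -1.9 -1. ] t 42.2
shift [1.000e-03 6.120e+00 2.953e+00] rot [0.06 0.15 0.21] minrows 7.0
```

```bash
python3 -m creep '0 0.9 0 0 0 0 0.5; 0 1.8 0 0 0 0 0.5; 0 2.7 0 0 0 0 0.5; 0 3.6 0 0 0 0 0.5; 0 4.5 0 0 0 0.2 0.5; 0 5.3 0.4 0 0 0.2 0.5; 0 6.1 1 0 0 0.2 0.5; 0 6.12 2 0 0 0.2 0.5; 0 6.12 2.9 0 0 0.2 0.5; 0 6.12 2.95 0 0 0.2 0.5'; python3 -m creep '0 0 0 0 0 0 0.5; 0 0 0 0 0 0 0.5'; python3 - <<'E'
from h import *
d=cam("wrist");save(d["img"],"w21")
E
python3 to.py 452 -4.5 131 0.06
```

```text
clock: 43.07
eef_pos: [447.3, -7.3, 176.1]
tool_rot: [3.14, 0.013, 0.053]
force: [-1.4, -0.3, -0.0]
width: 42.9
clock: 43.23
eef_pos: [452.7, -5.8, 181.7]
tool_rot: [3.141, 0.0, 0.057]
force: [-0.0, 0.2, 1.4]
width: 42.4
at [453.3  -5.5 182.2] rot [ 3.141e+00 -1.000e-03  5.700e-02] w 42.9 F [-0.5 -0.2  0.9] t 43.3
shift [-0.033 -0.027  1.28 ] rot [ 0.03 -0.08 -0.15] minrows 2.0
```

View pics/w21.png

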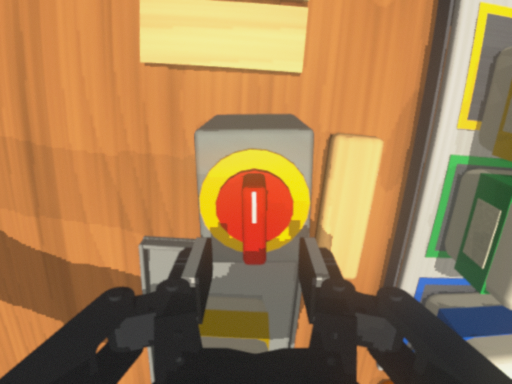

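Bar upright at (254,218): fully on. Grip and turn it off.

```bash
python3 -m creep '-0.03 0 0.4 0 0 0 0.5; -0.03 -0.02 0.8 0 0 0 0.5; -0.03 -0.02 1.1 0 0 0 0.5; -0.03 -0.02 1.27 0 0 0 0.5; -0.03 -0.02 1.27 0 0 0 0.5; -0.03 -0.02 1.27 0 0 0 0.6; -0.03 -0.02 1.27 0 0 0 0.8; -0.03 -0.02 1.27 0 0 0 1; -0.03 -0.02 1.27 0 0 0 1; -0.03 -0.02 1.27 0 0 0 1'; python3 -m creep '0 0 0 0 0 0 1;0 0 0 0 0 -3 1;0 0 0 0 0 -8 1;0 0 0 0 0 -13 1; 0 0 0 0 0 -18 1; 0 0 0 0 0 -23 1; 0 0 0 0 0 -28 1; 0 0 0 0 0 -33 1; 0 0 0 0 0 -38 1; 0 0 0 0 0 -43 1';  python3 -m creep '0 0 0 0 0 -5 1;0 0 0 0 0 -10 1;0 0 0 0 0 -15 1;0 0 0 0 0 -20 1; 0 0 0 0 0 -25 1; 0 0 0 0 0 -30 1; 0 0 0 0 0 -35 1; 0 0 0 0 0 -40 1; 0 0 0 0 0 -44 1; 0 0 0 0 0 -47 1';python3 -m creep '0 0 0 0 0 -2 1; 0 0 0 0 0 -2 1;0 0 0 0 0 -2 1'; python3 -c "
from h import *
s=ctrl.read_state();print(s['torque'],s['force'])"
```

```text
clock: 44.12
eef_pos: [451.9, -4.4, 130.8]
tool_rot: [3.141, -0.001, 0.059]
force: [-0.3, -0.2, 5.6]
width: 12.9
clock: 44.95
eef_pos: [452.2, -4.3, 130.8]
tool_rot: [3.14, -0.001, 0.812]
force: [1.0, 0.9, 4.1]
width: 13.0
clock: 45.78
eef_pos: [452.4, -4.0, 130.8]
tool_rot: [3.139, 0.0, 1.632]
force: [1.9, 2.0, 3.9]
width: 13.1
clock: 46.03
eef_pos: [452.4, -4.0, 130.8]
tool_rot: [3.139, -0.001, 1.658]
force: [0.9, 2.5, 6.0]
width: 13.1
[ 0.61299844 -0.1096718  -1.04738685] [0.88615875 2.54777527 6.02760078]
```

```bash
python3 -m creep '0 0 0 0 0 0.5 0.8; 0 0 0 0 0 1 0.6; 0 0 0 0 0 1 0.5; 0 0 0 0 0 1 0.4;  0 0 0 0 0 1 0.4; 0 0 -0.7 0 0 1 0.4; 0 0 -1.5 0 0 2 0.4; 0 0 -2.4 0 0 3 0.4; 0 0 -3.3 0 0 4 0.4; 0 0.5 -4.2 0 0 5 0.4'; python3 -m creep '0.4 0.7 0 0 0 0 0.4; 0.8 1.4 0 0 0 0 0.4; 1.2 2.1 0 0 0 0 0.4; 1.6 2.8 0 0 0 0 0.4; 1.8 3.3 0 0 0 0 0.4; 1.8 3.3 0 0 0 0 0.4;1.8 3.3 0 0 0 0 0.4'; python3 - <<'E'
from h import *
d=cam("wrist");save(d["img"],"w22");np.savez("w22.npz",**{k:d[k] for k in("img","Tw","K","D")})
E
python3 to.py 700 80 230 1.57
```

```text
clock: 46.87
eef_pos: [466.9, -3.1, 299.0]
tool_rot: [-3.135, 0.001, 1.575]
force: [1.3, -0.8, -0.9]
width: 51.2
clock: 47.45
eef_pos: [602.3, 70.6, 296.2]
tool_rot: [-3.138, 0.001, 1.577]
force: [0.2, 0.5, -0.7]
width: 51.2
at [601.6  69.7 296.5] rot [-3.138e+00  1.000e-03  1.576e+00] w 51.2 F [-0.4 -0.1 -0.5] t 47.5
shift [0.245 2.468 1.652] rot [-0.23  0.08  0.36] minrows 3.0
```

View pics/w22.png

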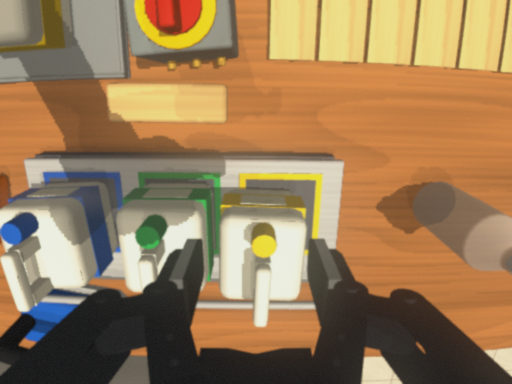

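```bash
python3 - <<'E'
from h import *
d=dict(np.load("w22.npz"));save(d["img"],"w22c",(110,150,350,340),3)
print("handle",unproj(d,[(264,264),(261,325)],194).round(1))
print("bay",unproj(d,[(239,174),(321,174)],45).round(1), unproj(d,[(147,250),(152,279)],194).round(1),"green bay",unproj(d,[(138,172),(221,172)],45).round(1))
E
```

```text
handle [[671.2  78.5 194. ]
 [737.9  76.8 194. ]]
bay [[631.4  49.9  45. ]
 [630.5 154.1  45. ]] [[658.9 -22.9 194. ]
 [688.3 -21.6 194. ]] green bay [[629.4 -79.8  45. ]
 [628.9  27.1  45. ]]
```

View pics/w22c.png

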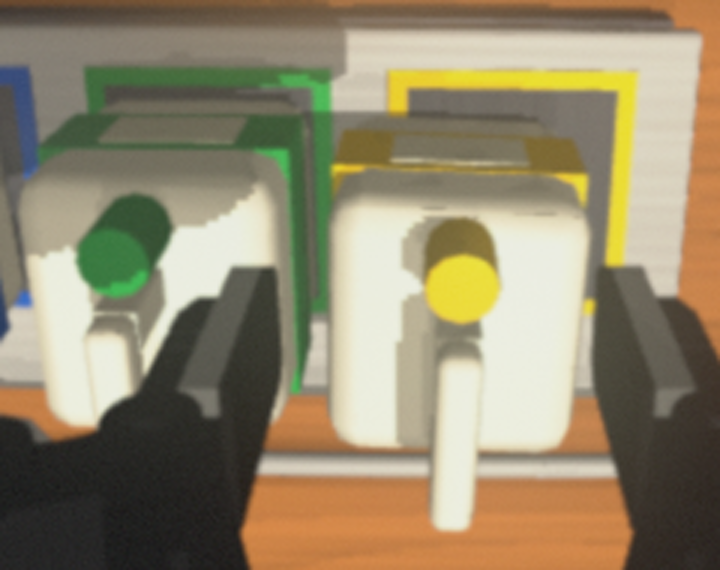

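```bash
python3 -m creep '0.1 0.6 0.2 0 0 0.2 0.4; 0.2 1.2 0.4 0 0 0.3 0.4; 0.2 1.8 0.7 0 0 0.3 0.4; 0.2 2.27 1.2 0 0 0.3 0.4; 0.2 2.27 1.7 0 0 0.3 0.4; 0.2 2.27 1.7 0 0 0.3 0.4; 0.2 2.27 1.7 0 0 0.3 0.4'; python3 - <<'E'
from h import *
d=cam("wrist");save(d["img"],"w23")
E
python3 to.py 692.5 77.5 168 1.5708
```

```text
clock: 48.08
eef_pos: [691.3, 77.6, 228.2]
tool_rot: [-3.136, 0.001, 1.57]
force: [-0.2, 1.1, 1.8]
width: 51.3
at [692.3  78.  229.9] rot [-3.139e+00  1.000e-03  1.570e+00] w 51.2 F [-0.6 -0.1  0. ] t 48.1
shift [-0.011  0.009  1.548] rot [-0.13  0.05 -0.02] minrows 2.0
```

View pics/w23.png

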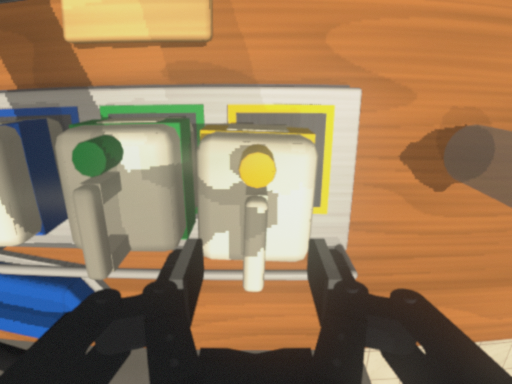

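Handle (255,240) is centred. Grip, lift slightly, then move +25 mm in y and -5 mm in x.

```bash
python3 -m creep '0 0 0.5 0 0 0 0.4; 0 0 1 0 0 0 0.4; 0 0 1.3 0 0 0 0.4; 0 0 1.53 0 0 0 0.4; 0 0 1.53 0 0 0 0.4; 0 0 1.53 0 0 0 0.7; 0 0 1.53 0 0 0 1; 0 0 1.53 0 0 0 1; 0 0 1.53 0 0 0 1; 0 0 1.53 0 0 0 1'; python3 -m creep '0 0 0 0 0 0 1;0 0 -0.2 0 0 0 1; 0 0 -0.4 0 0 0 1; 0 0 -0.5 0 0 0 1;0.2 0 -0.5 0 0 0 1; 0.4 -0.06 -0.5 0 0 0 1; 0.62 -0.12 -0.5 0 0 0 1; 0.62 -0.12 -0.5 0 0 0 1; 0.62 -0.12 -0.5 0 0 0 1; 0.62 -0.12 -0.5 0 0 0 1'; python3 to.py 687.5 103 170 1.5708;  python3 - <<'E'
from h import *
d=cam("wrist");save(d["img"],"w24")
E
```

```text
clock: 48.97
eef_pos: [694.2, 78.2, 169.3]
tool_rot: [3.14, 0.001, 1.57]
force: [0.9, -1.2, 4.3]
width: 12.7
clock: 49.8
eef_pos: [688.0, 103.3, 187.6]
tool_rot: [-3.139, 0.001, 1.572]
force: [0.5, -1.1, -7.1]
width: 12.9
at [688.  103.3 187.6] rot [-3.139e+00  1.000e-03  1.572e+00] w 12.9 F [ 0.5 -1.1 -7.1] t 49.8
shift [-0.007 -0.011  0.44 ] rot [-0.13  0.08  0.04] minrows 1.0
```

View pics/w24.png

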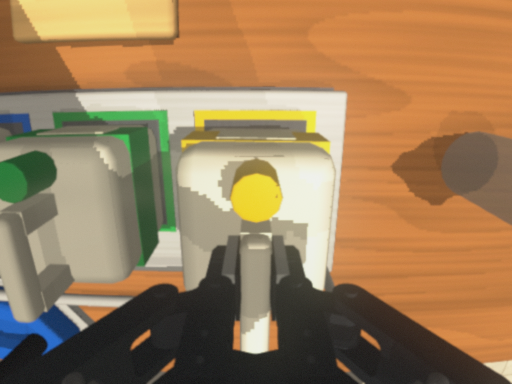

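```bash
python3 -m creep '0 0 0.1 0 0 0 1; 0 0 0.2 0 0 0 1; 0 0 0.28 0 0 0 1; 0 0 0.34 0 0 0 1; 0 0 0.39 0 0 0 1; 0 0 0.43 0 0 0 1; 0 0 0.46 0 0 0 1; 0 0 0.47 0 0 0 1'
```

```text
clock: 50.52
eef_pos: [688.2, 103.2, 169.5]
tool_rot: [-3.14, 0.001, 1.571]
force: [-2.2, -0.4, -2.3]
width: 12.9
```

```bash
python3 -m creep '0 0 0.03 0 0 0 1; 0 0 0.03 0 0 0 1; 0 0 0.02 0 0 0 0.6; 0 0 0.01 0 0 0 0.5; 0 0 0 0 0 0 0.4; 0 0 0 0 0 0 0.4; 0 0 -0.6 0 0 0 0.4; 0 0 -1.4 0 0 0 0.4; 0 -0.4 -2.3 0 0 0 0.4; 0 -1 -3.2 0 0 0 0.4';  python3 -m creep '-0.3 -0.6 -0.1 0 0 0 0.5; -0.6 -1.3 -0.1 0 0 0 0.5; -0.9 -2 -0.1 0 0 0 0.5; -1.2 -2.7 -0.1 0 0 0 0.5; -1.5 -3.4 -0.1 0 0 0 0.5; -1.9 -4 -0.1 0 0 0 0.5; -2.3 -4.5 -0.1 0 0 -1 0.5; -2.6 -4.9 -0.1 0 0 -3 0.5; -2.7 -4.9 -0.1 0 0 -4.5 0.5; -2.7 -4.9 -0.1 0 0 -4.5 0.5';python3 - <<'E'
from h import *
d=cam("top");save(d["img"],"t25",(120,90,460,290),2)
d=cam("wrist");save(d["img"],"w25")
E
python3 to.py 452.4 -4.2 180 1.655
```

```text
clock: 51.35
eef_pos: [650.3, 103.3, 296.6]
tool_rot: [-3.141, 0.0, 1.57]
force: [0.8, -0.3, 1.0]
width: 51.1
clock: 52.18
eef_pos: [453.0, -5.9, 300.9]
tool_rot: [-3.141, 0.001, 1.648]
force: [0.9, 0.1, 0.1]
width: 42.4
at [454.1  -4.3 300.7] rot [-3.142  0.     1.649] w 42.5 F [-0.2  0.7  0.9] t 52.3
shift [ 0.005 -0.041  3.017] rot [-0.    0.   -0.37] minrows 3.0
```

View pics/t25.png

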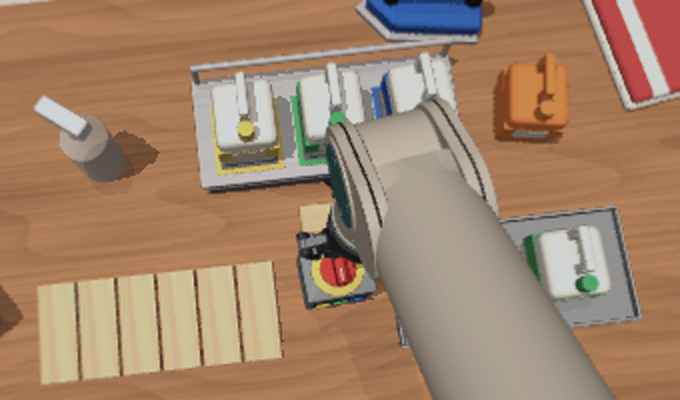

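View pics/w25.png

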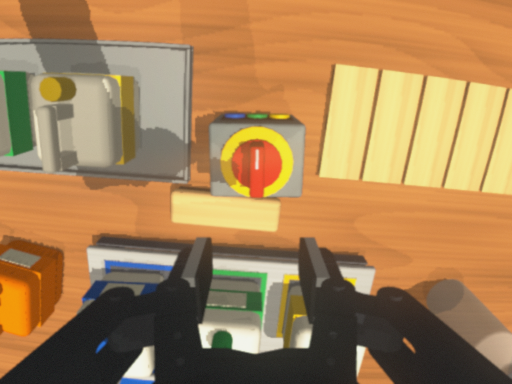

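Yellow is back in its bay (t25, cap at (246,128)). Turn the isolator on again with the same moves.

```bash
python3 -m creep '0 -0.03 0.6 0 0 0 0.5; 0 -0.04 1.4 0 0 -0.3 0.5; 0 -0.04 2.2 0 0 -0.3 0.5; 0 -0.04 3 0 0 -0.3 0.5; 0 -0.04 3.6 0 0 -0.3 0.5; 0 -0.04 4 0 0 -0.3 0.5; 0 -0.04 4.24 0 0 -0.3 0.5; 0 -0.04 4.24 0 0 -0.3 0.5; 0 -0.04 4.24 0 0 -0.3 0.5'; python3 -m creep '0 0 0 0 0 0 0.6; 0 0 0 0 0 0 0.8; 0 0 0 0 0 0 1; 0 0 0 0 0 0 1; 0 0 0 0 0 0 1; 0 0 0 0 0 0 1'
```

```text
clock: 53.03
eef_pos: [451.9, -4.0, 130.2]
tool_rot: [-3.139, -0.0, 1.656]
force: [-0.6, 0.7, 0.3]
width: 42.6
clock: 53.53
eef_pos: [452.2, -4.0, 131.7]
tool_rot: [3.141, -0.001, 1.653]
force: [-0.8, 3.0, 6.0]
width: 12.9
```

```bash
python3 -m creep '0 0 0 0 0 0 1;0 0 0 0 0 3 1;0 0 0 0 0 8 1;0 0 0 0 0 13 1; 0 0 0 0 0 18 1; 0 0 0 0 0 23 1; 0 0 0 0 0 28 1; 0 0 0 0 0 33 1; 0 0 0 0 0 38 1; 0 0 0 0 0 43 1'; python3 -m creep '0 0 0 0 0 5 1;0 0 0 0 0 10 1;0 0 0 0 0 15 1;0 0 0 0 0 20 1; 0 0 0 0 0 25 1; 0 0 0 0 0 30 1; 0 0 0 0 0 35 1; 0 0 0 0 0 40 1; 0 0 0 0 0 44 1; 0 0 0 0 0 46 1';python3 -m creep '0 0 0 0 0 2 1; 0 0 0 0 0 3 1;0 0 0 0 0 3 1'; python3 -m creep '0 0 0 0 0 -0.5 0.8; 0 0 0 0 0 -1 0.6; 0 0 0 0 0 -1 0.5; 0 0 0 0 0 -1 0.4;  0 0 0 0 0 -1 0.4; 0 0 -0.7 0 0 -1 0.4; 0 0 -1.5 0 0 -1 0.4; 0 0 -2.4 0 0 -1 0.4; 0 0 -3.3 0 0 -1 0.4; 0 -0.5 -4.2 0 0 -1 0.4'; python3 -m creep '0 -0.7 0 0 0 0 0.4; 0 -1.4 0 0 0 0 0.4; 0 -2.1 0 0 0 0 0.4; 0 -2.8 0 0 0 0 0.4; 0 -3.5 0 0 0 0 0.4; 0 -4.2 0 0 0 0 0.4; 0 -4.9 0 0 0 0 0.4;0 -5.6 0 0 0 0 0.4;0 -5.6 0 0 0 0 0.4'; python3 - <<'E'
from h import *
d=cam("top");np.savez("t26.npz",**{k:d[k] for k in("img","Tw","K","D")});save(d["img"],"t26b",(200,90,460,280),3)
pr=lambda T:np.round(T,1).tolist()
for t in("old_blue","old_green","old_yellow","new_green","new_yellow"):
    for q in ctrl.boxes_of("top",t)[:2]: print(t,round(q["score"],2),np.round(q["rect"]))
E
```

```text
clock: 54.37
eef_pos: [452.1, -4.1, 131.7]
tool_rot: [3.142, -0.0, 0.901]
force: [-0.9, 2.5, 5.9]
width: 13.0
clock: 55.2
eef_pos: [451.9, -4.2, 131.7]
tool_rot: [-3.141, 0.0, 0.099]
force: [-0.0, 2.3, 7.4]
width: 13.0
clock: 55.45
eef_pos: [451.9, -4.2, 131.7]
tool_rot: [3.142, 0.0, 0.053]
force: [-0.5, 1.9, 8.1]
width: 13.4
clock: 56.28
eef_pos: [450.4, 11.6, 300.5]
tool_rot: [3.139, 0.002, 0.06]
force: [1.6, -0.1, 0.2]
width: 51.1
clock: 57.03
eef_pos: [434.5, 245.3, 298.0]
tool_rot: [-3.139, 0.002, 0.075]
force: [-0.0, 0.9, -0.5]
width: 51.0
old_blue 0.82 [365. 119. 407. 161.]
old_blue 0.68 [311. 119. 349. 162.]
old_green 0.78 [382. 203. 424. 240.]
old_green 0.42 [315. 190. 441. 267.]
old_yellow 0.59 [338. 210. 377. 246.]
old_yellow 0.19 [277. 215. 300. 231.]
new_green 0.65 [271. 122. 305. 170.]
new_yellow 0.97 [ 66. 225. 119. 272.]
new_yellow 0.6 [227. 126. 260. 171.]
```

View pics/t26b.png

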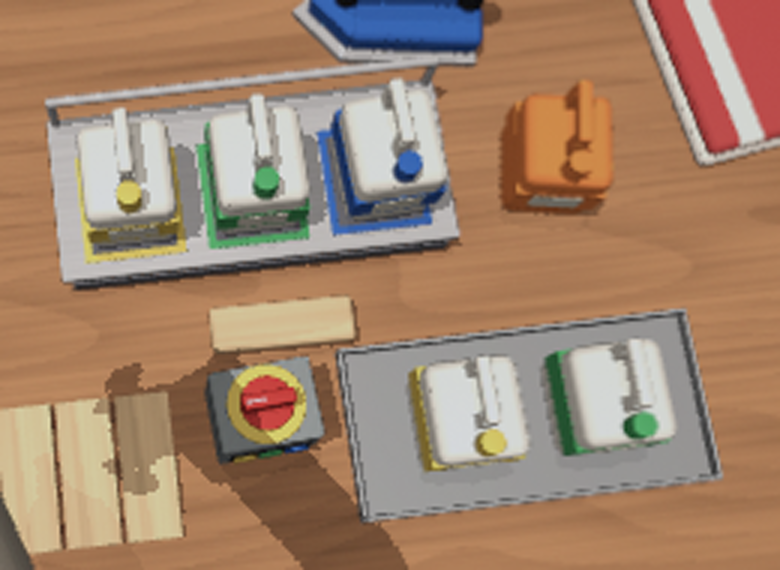

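```bash
python3 - <<'E'
from h import *
d=dict(np.load("t26.npz"))
A=lambda l:(np.array(l,float)+.5)/3-.5+[200,90]
print("new handles Y,G, B old",unproj(d,A([(120,111),(125,178),(257,97),(264,160),(398,83),(406,145)]),194).round(1))
print("tray Y,G",unproj(d,A([(483,358),(491,420),(634,341),(643,402)]),154).round(1))
save(d["img"],"iso",(262,200,318,250),8)
E
```

```text
new handles Y,G, B old [[ 729.2  101.2  194. ]
 [ 663.6  103.8  194. ]
 [ 727.6  -27.4  194. ]
 [ 665.4  -25.5  194. ]
 [ 725.4 -160.2  194. ]
 [ 664.  -157.7  194. ]]
tray Y,G [[ 464.1 -204.7  154. ]
 [ 406.7 -201.7  154. ]
 [ 463.2 -345.6  154. ]
 [ 406.5 -341.9  154. ]]
```

View pics/iso.png

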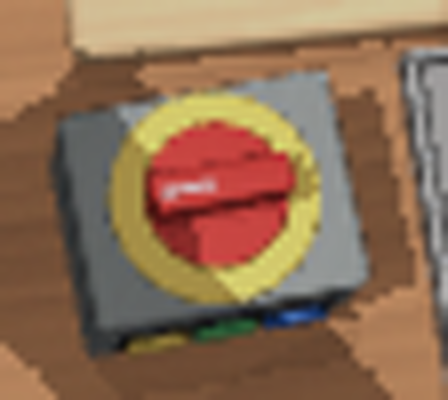

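```bash
python3 -c "
from cell import ctrl
print(ctrl.finish_job())"
```

```text
the job is handed in; nothing more can be done
None
```

The job is handed in at about 57 s of the 210 s allowed. I turned the isolator off, moved the used green and yellow canisters into the tray and stood the fresh green and yellow ones in their bays. No fresh blue canister was delivered, so old blue stayed in its bay. I then turned the isolator back on.

One check failed: after I first turned the isolator on, the top camera showed the fresh yellow canister about 25 mm off its bay. It had stood in place in the previous picture. I turned the isolator off again, set the canister back in its bay and turned the isolator on a second time.

**Last checks, from the top camera:**
- **Fresh canisters:** both stand within about 3 mm of their bay centres, square.
- **Old blue:** about 4 mm from its bay centre.
- **Used canisters:** both stand upright in the tray, about 3 mm off its centre line in x.
- **Isolator:** turned until it met its stop, with its bar across the pump.
- **Gripper:** open and clear of everything.

The network also scored the turquoise and orange look-alikes as the yellow and blue canisters; I ignored those and left both alone. The brush was not touched and still showed where it started in that last picture. The spray bottle lay outside it, but was in place in the picture taken just before the last turn on.

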